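Refit and lock the loose knife cassette of a tape cutter

ROBOT

A 6-joint arm with a two-finger parallel gripper is mounted at the origin on the work surface. World frame = base frame: x ahead of the robot, y to its left, z up, the work surface at z = 0. Lengths are in m, angles in rad, forces in N, time in s.
With the tool pointing down it reaches from about 0.35 to 0.875 m from the base axis. Payload 4.2 kg.
Tool frame: the origin (TCP) lies at the very end of the fingers, on their centre line; the grasp point (between the pads) lies hold_point_z behind it (hold_point_z is the distance from the TCP to the grasp point, in m); x points along the fingers, y is the direction in which the jaws open and shut, and the axes are right-handed (so a half turn about x gives the same grasp; the last joint's range is limited). The gripper opens to 87 mm and grips with 3 to 60 N. Pads are 19 mm wide; open, the fingers measure 117 mm over their backs; the gripper's body (75 mm by 190 mm) begins 51 mm behind the grasp point.
Start: joints at [1.443, 0.385, 0.008, 0, -1.194, -0.259], TCP at [0.236, 0.579, 0.223] pointing down, gripper open.
Joint ranges: [-3.14, 3.14], [-1.21, 2.06], [-1.07, 1.41], [-3.16, 2.05], [-2.99, -0.16], [-3.1, 3.1]. Speed limits (rad/s): [2.79, 2.79, 3.14, 3.14, 3.14, 3.14].

INTERFACE

Orientations are given as a unit quaternion [x, y, z, w].
In Python, from rig import * gives the robot as it stands.
- The arm moves only by the shell command python3 -m handwheel 'ROWS' [OPENING]. ROWS is text: rows parted by semicolons, each of 4 numbers parted by spaces: the shift along the tool's x, y, z in cm, then the turn about the tool's x in rad. In form: x y z yaw; .... A call has 1 to 10 rows; each row is the pose to reach, as a shift and turn from the pose commanded when the call began, along the tool's axes at that moment; what a row does not reach only later rows make up. A row lasts 1/8 s, in which the tool goes at most 62.5 mm and 10.7 degrees, less where a joint would pass 70% of its speed; a pose out of reach is approached as far as the arm can. A call with a gripper value outside its range is refused whole. OPENING is the finger opening in cm, from 0 to 8.7, set as the call begins (- or left out, the last holds). The fingers move at their own pace and stop on an object; the grip force is fixed at half the most. Time passes only in rows, so rows that repeat a pose let the fingers close. It gives the time, the measured TCP pose, the force and the opening at its end, in the units of the state.
- get_state(): the state, without advancing time (a new reading comes with each control period).
- snapshot(name): name is "scene" or "side" or "wrist"; returns a dict with "frame" (480x640x3 uint8, red, green, blue), "vertical_fov" (degrees; the focal length in pixels is half the picture's height over the tangent of half this angle, whatever the lens; pixels are square), "cx", "cy" (the principal point, pixels), "world_to_cam" (4x4, takes a point from world to camera coordinates). Camera axes: x right, y down, z forward; pixel columns grow to the right and rows downward; lengths in m; the calibration is good to about 2 mm. A picture is of the moment at which its call begins. There is no depth.
- hand_in(): hands the job in, once; it reports no verdict.
The state is a dict: "t": time; "joint_pos": joint angles; "dq": joint speeds; "joint_torque": joint torques, N m; "ee_pos": TCP position; "tool_rot": TCP orientation; "contact_force": force on the tool from outside, world axes, zero at the start; "torque": the same for the moment, N m; "opening": opening from 0.0 (shut) to 1.0 (fully open).
Only numpy, scipy, OpenCV 4.12 (cv2) and the standard library are available. Lean on these libraries where they do the work, as an engineer would, in place of code of your own. Each camera call takes 0.05 s, during which the arm holds its last target.

TASK

One of the two tape cutters has been left with its knife cassette pulled out: find out which one, push that cassette fully home against its stop, turning its red latch bar out of the way first if it stands in the cassette's path. Then, with the key's blade in the latch's slot, turn the latch clockwise until it seats across the cassette, and hang the key back upright in its wooden holder. Keep the fingers off the two machines themselves (the cassette may be touched), and leave the other cutter, which is already locked, and the things lying about as they are.

Things in the scene. Friction and masses are not known exactly. Their poses are not given: they have to be found in the camera images.
- cutter_1: Grey bench tape cutter, 330 x 190 mm, fixed; one of two alike, either may stand left or right. Origin: centre of its underside; x runs from its open front end (facing the robot) to the yellow tape roll at its rear, z up. Deck 45 mm above the bench. Roll and its cheeks (x from +60 to +184 mm) reach 187 mm above the bench. Latch axis (vertical) at x = -26, y = -72 mm.
- cutter_2: The other tape cutter, same shape and axes.
- home_1 (a point): Where the centre of cutter_1's cassette lies when it is fully home (at cutter x = +20, y = 0, 20 mm above the deck); axes as the cutter. The stop, a block 30 mm high, is 35 mm further along x. Two aluminium guide rails 12 mm high and 8 mm wide run along x, inner faces at y = +-49.8 mm, from 175 mm before this point up to the stop. The bare deck ends 185 mm before it.
- home_2 (a point): The same point of cutter_2.
- cassette_1_mid (a point): Centre of the knife cassette on cutter_1, 20 mm above its underside; axes as the cutter's. Loose, about 0.4 kg, slides on the deck. Black, 70 mm long (x) x 96 mm wide (y), 43 mm high; orange front plate 60 mm wide, 40 mm high, its flat front face 35 mm before the centre. When pulled out, its centre is 125 to 140 mm before the home place, wholly in front of the latch.
- cassette_2_mid (a point): The same point of the cassette on cutter_2.
- latch_1 (a joint): Angle of cutter_1's latch, rad, growing clockwise from above. 0 (hard stop): open, red bar points to the cutter's -x beside the rails. 1.571 (hard stop): locked, bar points to +y across the path, 5 mm behind a cassette that is home. Bar 12 mm wide, tip 46 mm from the axis, 14 to 23 mm above the deck; it blocks the path above about 0.4 rad. Friction 0.15 N m; stays where left.
- latch_2 (a joint): Angle of cutter_2's latch, same meaning.
- slot_1 (a point): Centre of the floor of the screwdriver slot in cutter_1's latch head (steel, 32 mm diameter), on the latch axis, 67 mm above the bench. Slot 4.2 mm wide, 8 mm deep, open upward and at both ends, running along the bar: this point's x lies along the slot (the bar points to its -x), z up.
- slot_2 (a point): The same point of cutter_2's latch.
- key_grip (a point): Centre of the handle of the latch key, a flat-blade driver 140 mm long, 0.14 kg, 96 mm above the blade's tip. Red handle with flat sides, 34 (x) x 24 (y) x 80 mm (z, up when the blade points down); black collar under it 40 mm across, its underside 50 mm above the tip; shank 11 mm; steel blade 17 mm wide (x), 2.4 mm thick (y), 16 mm long, on the axis.
- key_tip (a point): Middle of the tip edge of the key's blade; axes as key_grip.
- holder_top (a point): Centre of the top of the fixed wooden key holder, 70 (x) x 60 (y) x 58 mm high. A slot 24 mm (x) x 18 mm (y) goes right through it from the top; the key hangs in it blade down, collar resting on the top, so that the blade's tip is 50 mm below this point. The key's x lies roughly along the holder's x.
- blue_roll: Roll of blue tape lying flat on the bench, 100 mm diameter, 50 mm high, loose. Origin: centre of its underside.
- mug: White mug, 76 mm diameter, 92 mm high, loose. Origin: centre of its underside.
- mouse: Black computer mouse, 108 x 60 x 30 mm, loose. Origin: centre of its underside.
Things that resemble listed ones, but are neither listed nor needed, are in the scene too. Leave any blue or white look-alike of the part that bears key_grip alone.

How it is judged:
On the way, in this order (a step that is already met when the one before it is completed fails the run):
1. the cassette that was out is fully home against its stop (x of cassette_1_mid in the frame of cutter_1 above 0.0175 m), for 0.2 s.
2. the key's blade is in the slot of that cutter's latch, which is not yet locked (z of key_tip in the frame of slot_1 below 0.0055 m and distance between key_tip and slot_1 below 0.012 m and value of joint latch_1 below 1.3 rad), for 0.1 s.
3. the latch is turned right to its locked stop with the blade still in the slot and the cassette home (z of key_tip in the frame of slot_1 below 0.0055 m and distance between key_tip and slot_1 below 0.012 m and value of joint latch_1 above 1.5 rad and x of cassette_1_mid in the frame of cutter_1 above 0.0165 m), for 0.2 s.
At the end, for the whole second after the job is handed in: The cassette that was out is home (within 3.5 mm) and flat, both latches are at their locked stops (within 0.07 rad), the key hangs in its holder, collar down on the top (within 4 mm), centred within 12 mm and upright within 0.08 rad, and the fingers touch nothing (x of cassette_1_mid in the frame of cutter_1 above 0.0165 m and angle between cassette_1_mid's own z axis and vertical below 0.04 rad and value of joint each of latch_1, latch_2 above 1.5 rad and horizontal distance between key_tip and holder_top below 0.012 m and z of key_tip in the frame of holder_top below -0.046 m and angle between key_tip's own z axis and vertical below 0.08 rad and contact force between the fingers and anything else below 0.3 N).
It fails at once if the other cutter's cassette moved (over 8 mm) or its latch turned away from locked (distance of cassette_2_mid from where it was at the start of the episode above 0.008 m or value of joint latch_2 below 1.4 rad).
It fails at once if fingers or arm pressed on one of the machines or their latches (over 3 N) (contact force between any of the fingers, the arm and cutter_1 above 3 N or contact force between any of the fingers, the arm and cutter_2 above 3 N).
It fails at once if a bystander (blue roll, mug, mouse) moved more than 20 mm (distance of any of blue_roll, mug, mouse from where it was at the start of the episode above 0.02 m).
It also fails if it takes over 67 s, if anything falls off the work surface, if the arm or the gripper's body presses on something with over 40 N, if the wrist force passes 120 N, or if a joint passes its speed limit or range.

## Working session

There is one attempt and no reset: what is moved stays moved. The work goes in short steps, Python scripts to look and compute and a shell command to move; the robot and the scene stay as the last step left them, time stands still between calls to the robot, and variables do not carry over. Pictures are saved under pics/ and viewed, and the job is handed in when it is done.

```bash
ls; mkdir -p pics; cat > h.py <<'E'
from rig import *
import numpy as np, cv2, sys
from scipy.spatial.transform import Rotation as R
def snap(cam,name):
    s=snapshot(cam); cv2.imwrite(f'pics/{name}.png',s['frame'][:,:,::-1]); np.savez(f'pics/{name}.npz',**s); return s
def load(name): 
    return dict(np.load(f'pics/{name}.npz'))
def ray(s,u,v):
    f=240/np.tan(np.radians(float(s['vertical_fov']))/2); W=np.array(s['world_to_cam'])
    d=np.array([(u-s['cx'])/f,(v-s['cy'])/f,1.]); Rm=W[:3,:3]; return -Rm.T@W[:3,3], Rm.T@d
def onz(s,u,v,z):
    c,d=ray(s,u,v); return c+d*(z-c[2])/d[2]
def proj(s,p):
    f=240/np.tan(np.radians(float(s['vertical_fov']))/2); W=np.array(s['world_to_cam'])
    q=W[:3,:3]@np.asarray(p,float)+W[:3,3]; return np.array([q[0]/q[2]*f+float(s['cx']),q[1]/q[2]*f+float(s['cy'])])
def tri(obs):
    A=np.zeros((3,3));b=np.zeros(3)
    for s,u,v in obs:
        c,d=ray(s,u,v); d=d/np.linalg.norm(d); P=np.eye(3)-np.outer(d,d); A+=P;b+=P@c
    return np.linalg.solve(A,b)
def totool(dp):
    st=get_state(); return R.from_quat(st['tool_rot']).inv().apply(dp)*100
E
python3 - <<'E'
from h import *
for c in ['scene','side','wrist']:
    s=snap(c,c+'0'); print(c,s['vertical_fov'],s['cx'],s['cy'],np.round(-np.array(s['world_to_cam'])[:3,:3].T@np.array(s['world_to_cam'])[:3,3],3),s['frame'].shape)
print(get_state()); print(R.from_quat(get_state()['tool_rot']).as_matrix().round(3))
import rig; print([k for k in dir(rig) if 'hold' in k], getattr(rig,'hold_point_z',None))
E
```

```text
pics
scene 56.3910179146205 316.64802879773936 240.7241050960292 [ 1.062 -0.42   0.661] (480, 640, 3)
side 47.62981154300285 312.05528718203396 237.63112281593308 [-0.146 -1.008  0.936] (480, 640, 3)
wrist 67.53082350588 318.32915418393884 237.85044319391665 [0.313 0.546 0.383] (480, 640, 3)
{'t': 0.15, 'joint_pos': array([ 1.44260192e+00,  3.85389501e-01,  6.93486763e-03, -3.20181089e-04,
       -1.19400854e+00, -2.58613832e-01]), 'dq': array([-3.94488078e-04, -1.07612778e-03,  5.68998649e-03,  1.59698739e-03,
        1.09849970e-03, -5.75150214e-06]), 'joint_torque': array([-1.63807299e-04, -3.91051197e+01,  1.87588298e+01,  4.22244921e+00,
        1.23937291e-02, -1.37667589e-04]), 'ee_pos': array([0.23558758, 0.57840745, 0.22170792]), 'tool_rot': array([-0.69384836,  0.13654222,  0.69398156,  0.13535237]), 'contact_force': array([-0.10374983,  0.34240664,  0.02973142]), 'torque': array([-0.00456123,  0.02924544, -0.02516432]), 'opening': 0.9988977829861917}
[[-0.001 -0.377 -0.926]
 [-0.002 -0.926  0.377]
 [-1.     0.002 -0.   ]]
['hold_point_z'] 0.0187
```

View pics/scene0.png

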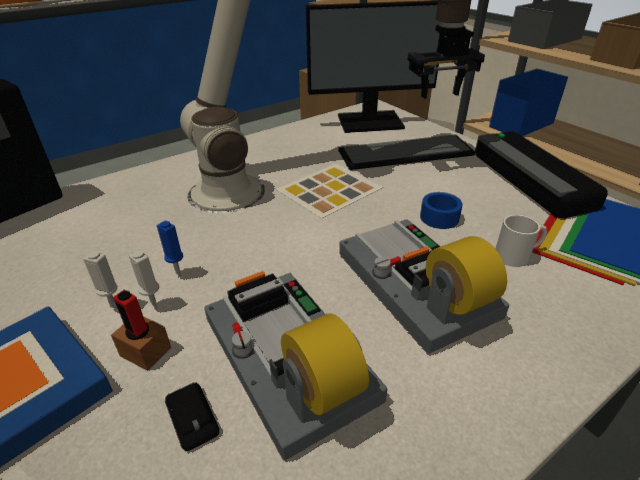

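View pics/side0.png

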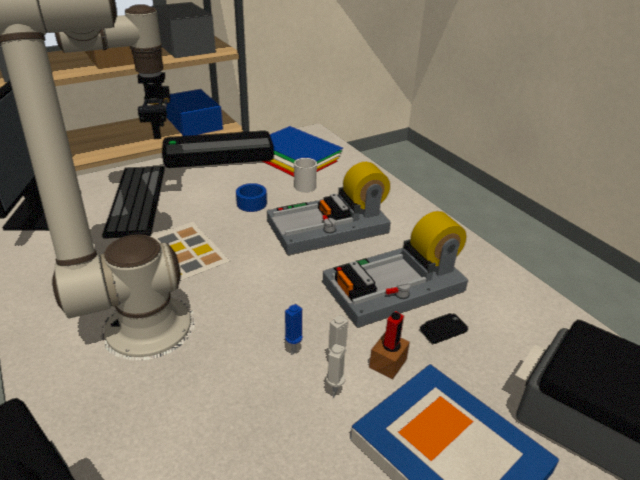

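View pics/wrist0.png

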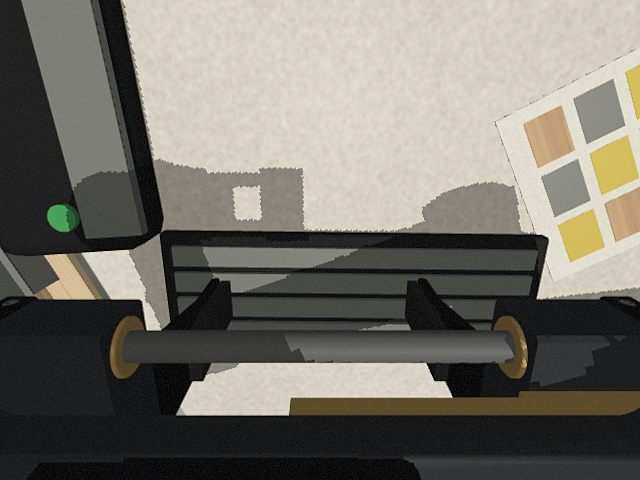

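The scene view shows the cassette pulled out on the right-hand cutter (cassette at about (258,292), side view (350,280)). The other cutter's cassette is home at about (410,265). The red key in the brown holder is at about (132,318); the white look-alikes are at (100,275) and (145,275), the blue one at (170,245). I'll enlarge.

```bash
python3 - <<'E'
from h import *
a=load('scene0')['frame'][:,:,::-1]; b=load('side0')['frame'][:,:,::-1]
def crop(im,x,y,w,h,k,n): cv2.imwrite(f'pics/{n}.png',cv2.resize(im[y:y+h,x:x+w],None,fx=k,fy=k,interpolation=cv2.INTER_CUBIC))
crop(a,200,260,200,150,4,'c1'); crop(b,315,205,160,120,5,'c2')
crop(a,80,210,160,170,3.5,'c3'); crop(b,270,290,150,110,5,'c4')
E
```

```text
(no output)
```

View pics/c1.png

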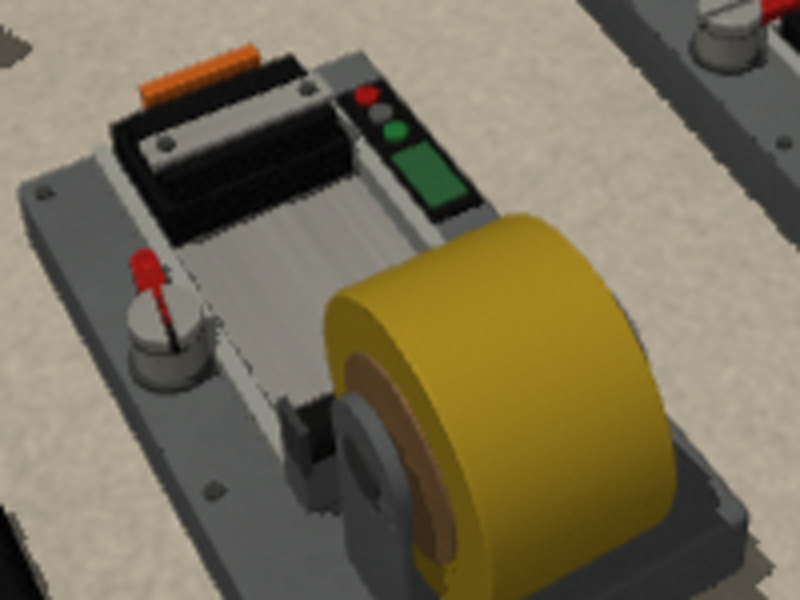

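View pics/c2.png

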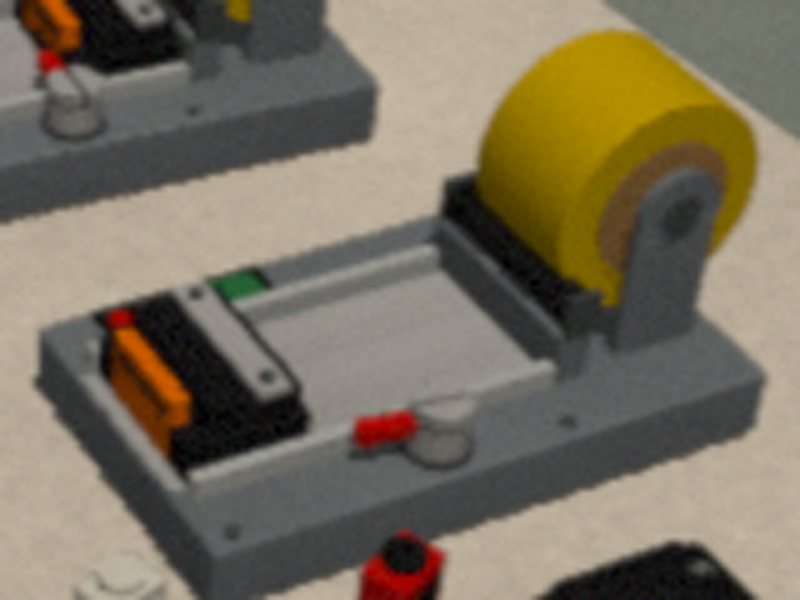

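View pics/c3.png

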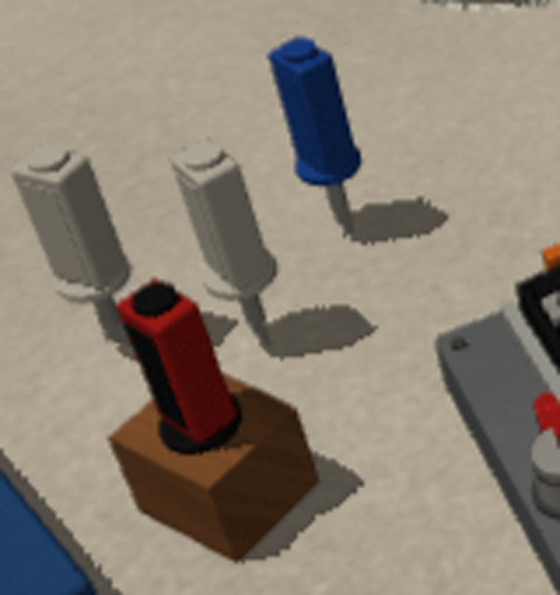

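View pics/c4.png

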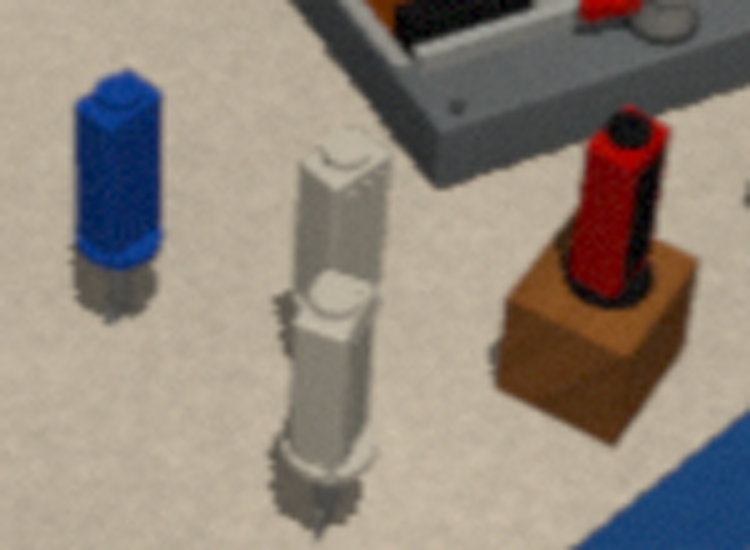

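```bash
python3 - <<'E'
from h import *
a=load('scene0'); b=load('side0')
A=lambda x,y:(200+x/4-.4,260+y/4-.4); B=lambda x,y:(315+x/5-.4,205+y/5-.4)
def p(n,s,uv,z): print(n,onz(s,*uv,z).round(4))
p('A FR',a,A(20,190),.045);p('A FL',a,A(365,52),.045);p('A RL',a,A(748,508),.045)
p('B FR',b,B(217,553),.045);p('B FL',b,B(40,330),.045);p('B RR',b,B(765,380),.045)
p('A head base c',a,A(168,360),.05);p('A head top c',a,A(167,310),.075); p('B head top',b,B(443,410),.075)
p('A bartip',a,A(143,255),.068);p('B bar tip',b,B(357,430),.066)
p('screwA',a,A(45,192),.045);p('screwB',b,B(232,531),.045)
p('screwA2',a,A(214,490),.045);p('screwB2',b,B(568,420),.045)
p('cas top A fl',a,A(112,128),.088);p('cas top A rr',a,A(178,240),.052);
p('cas A front plate L',a,A(142,100),.085);p('cas A front plate R',a,A(258,58),.085)
p('cas B fp',b,B(112,340),.085);p('cas B fp',b,B(178,410),.085)
p('screws bar A',a,A(166,145),.09);p('A',a,A(307,88),.09);p('B',b,B(195,292),.09);p('B',b,B(266,377),.09)
E
```

```text
A FR [ 0.4375 -0.2527  0.045 ]
A FL [ 0.4504 -0.0649  0.045 ]
A RL [ 0.772  -0.0896  0.045 ]
B FR [ 0.4357 -0.2507  0.045 ]
B FL [ 0.4486 -0.0656  0.045 ]
B RR [ 0.7557 -0.2801  0.045 ]
A head base c [ 0.5746 -0.2442  0.05  ]
A head top c [ 0.5705 -0.2393  0.075 ]
B head top [ 0.5698 -0.2456  0.075 ]
A bartip [ 0.5302 -0.2311  0.068 ]
B bar tip [ 0.5308 -0.2293  0.066 ]
screwA [ 0.4458 -0.2435  0.045 ]
screwB [ 0.4505 -0.2415  0.045 ]
screwA2 [ 0.6403 -0.2584  0.045 ]
screwB2 [ 0.6455 -0.2557  0.045 ]
cas top A fl [ 0.469  -0.2133  0.088 ]
cas top A rr [ 0.517  -0.2088  0.052 ]
cas A front plate L [ 0.4569 -0.1921  0.085 ]
cas A front plate R [ 0.4631 -0.1325  0.085 ]
cas B fp [ 0.4493 -0.132   0.085 ]
cas B fp [ 0.4488 -0.1927  0.085 ]
screws bar A [ 0.4958 -0.199   0.09  ]
A [ 0.5007 -0.1269  0.09  ]
B [ 0.5035 -0.1245  0.09  ]
B [ 0.4966 -0.1974  0.09  ]
```

The out-cassette sits on the right-hand cutter (yaw ≈ -0.077), with its latch roughly open (~0.2 rad). The key meant is the red one in the holder; the white and blue ones are look-alikes. Next, fly the wrist camera over the cutter.

```bash
python3 - <<'E'
from h import *
st=get_state(); print(totool(np.array([.62,-.20,.28])-st['ee_pos']))
E
```

```text
[ -5.72302162  57.59041965 -64.97292453]
```

```bash
python3 -m handwheel '-2 3.6 -4.1 0.177; -4 7.2 -8.1 0.354; -5.7 10.8 -12.2 0.531; -5.7 14.4 -16.2 0.708; -5.7 18 -20.3 0.885; -5.7 21.6 -24.4 1.06; -5.7 25.2 -28.4 1.24; -5.7 28.8 -32.5 1.416; -5.7 32.4 -36.5 1.593; -5.7 36 -40.6 1.77'; python3 - <<'E'
from h import *
st=get_state(); print(st['joint_pos'].round(3),totool(np.array([.62,-.20,.28])-st['ee_pos'])); M=R.from_quat(st['tool_rot']).as_matrix();print(np.arctan2(M[1,2],M[0,2]))
E
```

```text
t: 1.4
ee_pos: [0.4763, 0.0906, 0.2796]
tool_rot: [-0.332, 0.624, 0.333, 0.624]
contact_force: [-0.0, 0.2, 0.2]
opening: 1.001
[ 0.524  0.104 -0.226 -0.    -1.241 -1.115] [ -0.04861859 -28.13537095 -16.1074789 ]
0.9792499239602133
```

```bash
python3 -m handwheel '0 -4.7 -2.7 0.176; 0 -9.4 -5.4 0.352; 0 -14.1 -8.1 0.528; 0 -18.8 -10.7 0.704; 0 -23.5 -13.4 0.88; 0 -28.1 -16.1 1.056; 0 -28.1 -16.1 1.056; 0 -28.1 -16.1 1.056'; python3 - <<'E'
from h import *
st=get_state(); print(st['joint_pos'].round(3)); M=R.from_quat(st['tool_rot']).as_matrix();print(M.round(4),np.arctan2(M[1,2],M[0,2]))
s=snap('wrist','w1')
E
```

```text
t: 2.4
ee_pos: [0.6206, -0.1971, 0.2789]
tool_rot: [0.025, 0.707, -0.025, 0.706]
contact_force: [0.0, -0.3, -0.3]
opening: 1.003
[-0.06   0.402  0.174 -0.    -1.345 -1.582]
[[-1.400e-03  7.070e-02  9.975e-01]
 [ 4.000e-04  9.975e-01 -7.070e-02]
 [-1.000e+00  3.000e-04 -1.400e-03]] -0.07080005229880335
```

View pics/w1.png

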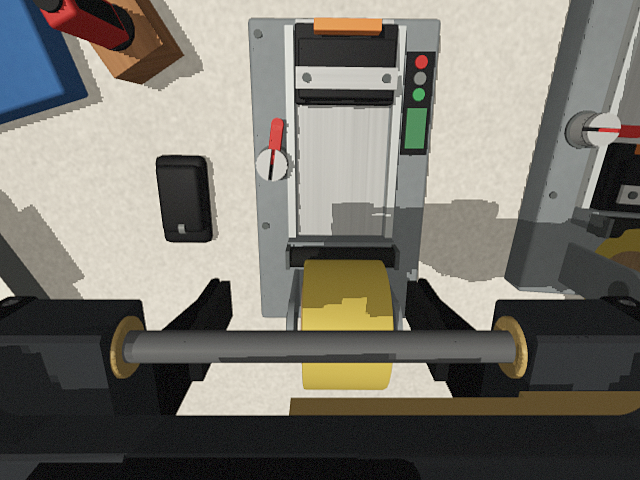

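The wrist view clearly shows the cutter, with the latch at (272,163), its bar tip at (277,120), the cassette at (345,65) and the key at upper left. I'll measure in it.

```bash
python3 - <<'E'
from h import *
s=load('w1');im=s['frame'][:,:,::-1]
cv2.imwrite('pics/w1a.png',cv2.resize(im[10:260,235:445],None,fx=3,fy=2.4*1,interpolation=cv2.INTER_CUBIC)[:600])
cv2.imwrite('pics/w1b.png',cv2.resize(im[105:195,240:320],None,fx=6,fy=6,interpolation=cv2.INTER_CUBIC))
W=s['world_to_cam'];print(W[:3,:3].round(3))
E
```

```text
[[ 0.072  0.997 -0.   ]
 [ 0.953 -0.069  0.296]
 [ 0.295 -0.022 -0.955]]
```

View pics/w1a.png

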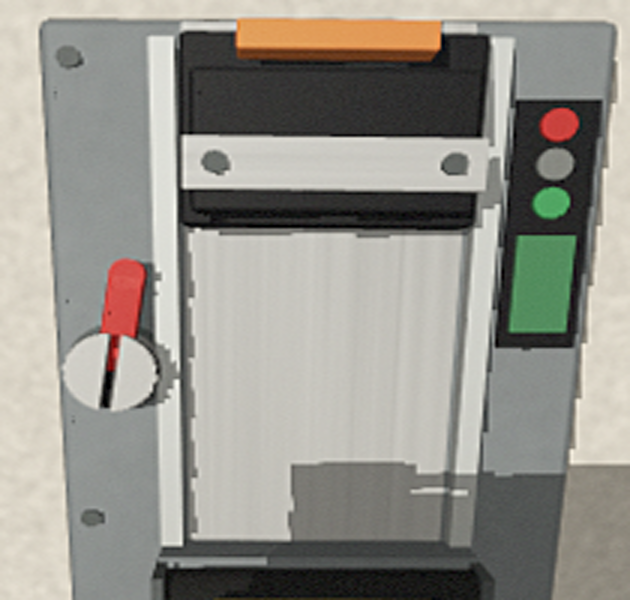

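View pics/w1b.png

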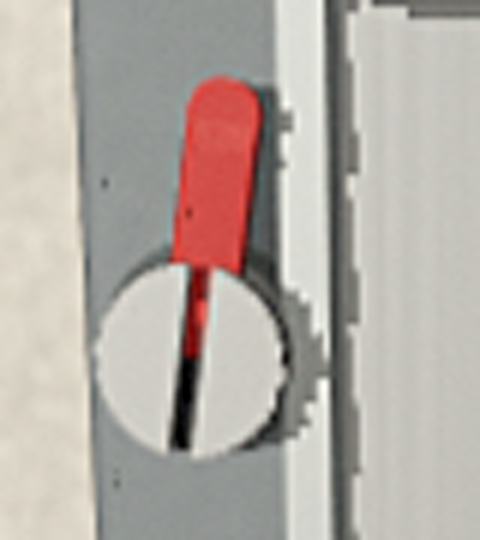

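```bash
python3 - <<'E'
from h import *
s=load('w1')
b=lambda x,y:(240+x/6-.4,105+y/6-.4); a=lambda x,y:(235+x/3-.33,10+y/2.4-.4)
def p(n,uv,z):
    q=onz(s,*uv,z); print(n,q.round(4)); return q
h=p('head',b(191,360),.075); 
t0=p('slot far',b(200,268),.075); t1=p('slot near',b(180,450),.075)
bt=p('bartip',b(225,76),.068)
sc=p('screw1',a(68,57),.045); s2=p('screw2',a(93,517),.045)
r0=p('railL in near',a(183,545),.057); r1=p('railL in far',a(172,38),.057)
q0=p('railR in',a(470,545),.045);q1=p('railR out far',a(514,38),.057)
c=[p('cas FL',a(180,33),.088),p('cas FR',a(490,33),.088),p('casR top',a(476,222),.088)]
f0=p('fp L',a(237,20),.085);f1=p('fp R',a(441,22),.085)
st=p('stop front L',a(180,548),.075);st=p('stop front L',a(180,548),.045)
for n,(u,v) in dict(slot=(t1,t0),bar=(h,bt),screws=(s2,sc),rail=(r0,r1)).items():
    d=v-u; print(n,np.arctan2(-d[1],-d[0]))
d=f1-f0; print('fp yaw',np.arctan2(-d[0],d[1]))
E
```

```text
head [ 0.573  -0.2431  0.075 ]
slot far [ 0.5582 -0.24    0.075 ]
slot near [ 0.5877 -0.2466  0.075 ]
bartip [ 0.5284 -0.2335  0.068 ]
screw1 [ 0.4488 -0.247   0.045 ]
screw2 [ 0.6426 -0.2613  0.045 ]
railL in near [ 0.6553 -0.2274  0.057 ]
railL in far [ 0.4473 -0.2119  0.057 ]
railR in [ 0.6669 -0.1186  0.045 ]
railR out far [ 0.4551 -0.1046  0.057 ]
cas FL [ 0.4534 -0.208   0.088 ]
cas FR [ 0.4598 -0.1187  0.088 ]
casR top [ 0.5236 -0.1234  0.088 ]
fp L [ 0.4497 -0.1912  0.085 ]
fp R [ 0.4546 -0.1322  0.085 ]
stop front L [ 0.6512 -0.227   0.075 ]
stop front L [ 0.6604 -0.2297  0.045 ]
slot -0.22151062410212233
bar -0.21396088374014
screws -0.0736412924794477
rail -0.07427421118519564
fp yaw -0.08305052418904042
```

Latch axis ≈ (0.573,-0.243), latch angle ≈ 0.15 rad, so its bar is clear of the path. Front face is at cutter x ≈ -0.153, so the push is about 138 mm. Go in front of the cassette with opening 2 cm.

```bash
python3 - <<'E'
from h import *
st=get_state(); print(totool(np.array([.42,-.1593,.06])-st['ee_pos']), totool(np.array([.42,-.1593,.15])-st['ee_pos']))
E
```

```text
[ 21.95431576   2.31380453 -20.25867584] [ 12.95431773   2.31572994 -20.26430437]
```

```bash
python3 -m handwheel '3 0.6 -5.5 0.004; 6 1.2 -10.5 0.004; 9 1.8 -15.5 0.004; 12 2.3 -20.2 0.004; 16 2.3 -20.2 0.004; 20 2.3 -20.2 0.004; 22 2.3 -20.2 0.004; 22 2.3 -20.2 0.004' 2; python3 - <<'E'
from h import *
s=snap('side','s1');snap('wrist','w2')
im=s['frame'][:,:,::-1]
cv2.imwrite('pics/s1a.png',cv2.resize(im[180:340,270:480],None,fx=3.5,fy=3.5,interpolation=cv2.INTER_CUBIC))
E
```

```text
t: 3.45
ee_pos: [0.42, -0.159, 0.0591]
tool_rot: [0.026, 0.708, -0.026, 0.706]
contact_force: [0.6, -0.2, 0.8]
opening: 0.244
```

View pics/s1a.png

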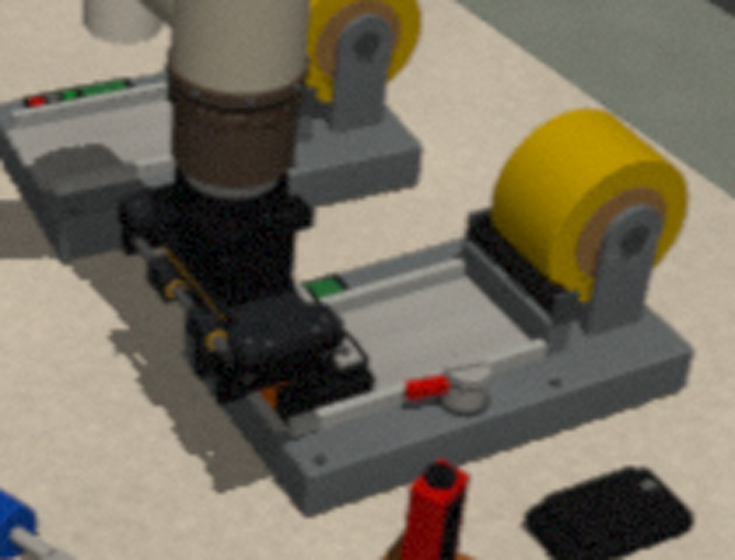

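View pics/w2.png

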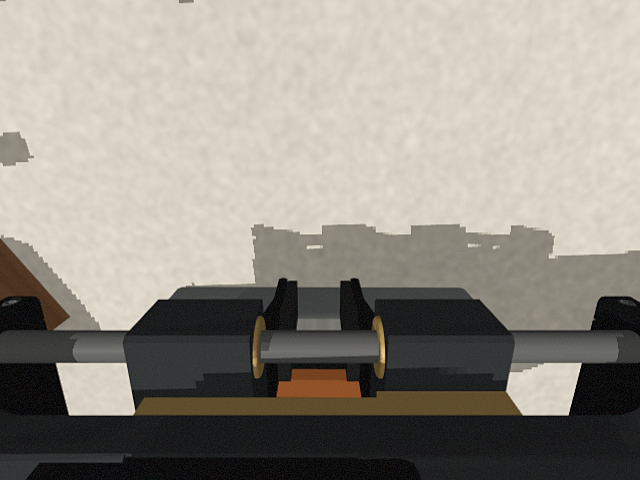

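```bash
python3 -m handwheel '0 0 1 0; 0 0 2.5 0; 0 0 4.5 0; 0 0 6.5 0; 0 0 8.5 0; 0 0 10.5 0; 0 0 12.5 0; 0 0 14 0; 0 0 15 0; 0 0 15.3 0'
```

```text
t: 4.8
ee_pos: [0.5738, -0.1716, 0.0595]
tool_rot: [0.027, 0.707, -0.027, 0.706]
contact_force: [-5.5, -0.4, 3.8]
opening: 0.23
```

```bash
python3 -m handwheel '0 0 0.2 0; 0 0 0.4 0; 0 0 0.4 0'; python3 -m handwheel '0 0 0.2 0; 0 0 0.4 0; 0 0 0.4 0'
```

```text
t: 5.18
ee_pos: [0.5776, -0.1717, 0.0594]
tool_rot: [0.027, 0.707, -0.027, 0.707]
contact_force: [-2.3, -0.1, -0.0]
opening: 0.225
t: 5.55
ee_pos: [0.5776, -0.1717, 0.0595]
tool_rot: [0.027, 0.71, -0.027, 0.703]
contact_force: [-10.5, 2.8, 8.1]
opening: 0.229
```

```bash
python3 -m handwheel '0 0 0.2 0; 0 0 0.2 0; 0 0 0.2 0;0 0 0 0; 0 0 -2 0; 0 0 -5 0;0 0 -9 0; -4 0 -9 0; -9 0 -9 0; -14 0 -9 0' 2; python3 -m handwheel '-4 0 3 0; -8 0 8 0; -8 0 12 0; -8 0 12 0'; python3 - <<'E'
from h import *
snap('wrist','w3'); snap('side','s3'); s=get_state(); print(s['joint_pos'].round(3))
E
```

```text
t: 6.8
ee_pos: [0.4936, -0.1653, 0.2018]
tool_rot: [0.026, 0.705, -0.026, 0.708]
contact_force: [0.8, -0.2, 0.3]
opening: 0.23
t: 7.3
ee_pos: [0.615, -0.1741, 0.2786]
tool_rot: [0.026, 0.706, -0.026, 0.708]
contact_force: [-0.9, 0.9, -0.0]
opening: 0.231
[-0.023  0.374  0.132 -0.    -1.328 -1.622]
```

View pics/w3.png

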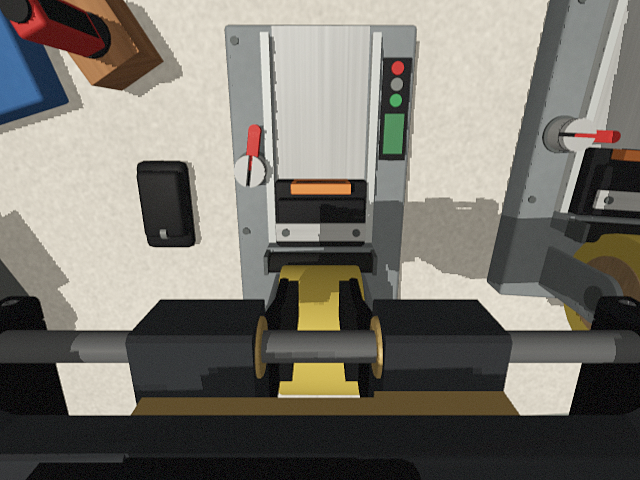

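```bash
python3 - <<'E'
from h import *
s=load('w3');im=s['frame'][:,:,::-1]
cv2.imwrite('pics/w3a.png',cv2.resize(im[110:280,220:400],None,fx=3.5,fy=3.5,interpolation=cv2.INTER_CUBIC))
E
```

```text
(no output)
```

View pics/w3a.png

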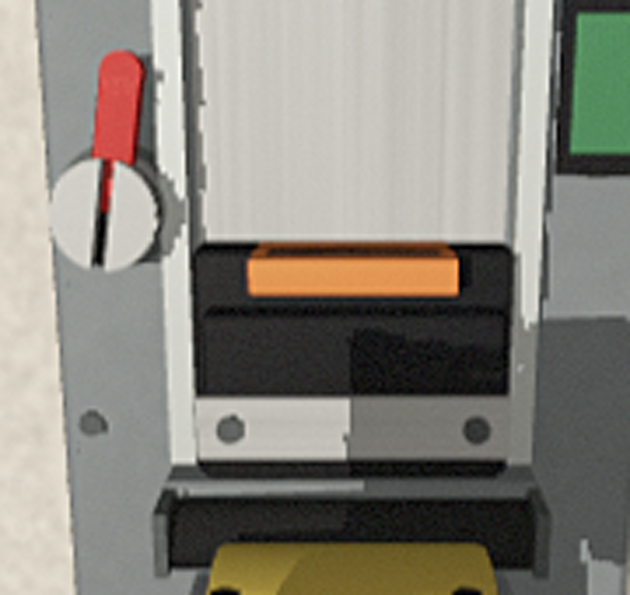

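```bash
python3 - <<'E'
from h import *
s=load('w3')
c=lambda x,y:(220+x/3.5-.36,110+y/3.5-.36)
X=np.array([.9972,-.0744,0]);Y=np.array([.0744,.9972,0])
h=onz(s,*c(105,214),.075); print('head',h)
for n,uv,z in [('cas rearTop',c(350,468),.088),('stop top front',c(260,478),.075),('fp front top L',c(260,248),.085),('frontbody top',c(230,247),.088),('screw',c(230,430),.091),('deck screw',c(92,422),.045)]:
    q=onz(s,*uv,z); print(n,((q-h)@X).round(4)-.026,((q-h)@Y).round(4)-.072)
w=load('w1');h=onz(w,271.5,164.6,.075)
q=onz(w,235+216/3-.33,10+162/2.4-.4,.091); print('screw before',((q-h)@X).round(4)-.026)
E
```

```text
head [ 0.57239171 -0.24248861  0.075     ]
cas rearTop 0.046700000000000005 -0.0016999999999999932
stop top front 0.0542 -0.029299999999999993
fp front top L -0.0177 -0.026999999999999996
frontbody top -0.0184 -0.035199999999999995
screw 0.034 -0.036399999999999995
deck screw 0.045 -0.08589999999999999
screw before -0.1047
```

```bash
python3 - <<'E'
from h import *
a=load('scene0');b=load('side0')
A=lambda x,y:(80+x/3.5-.4,210+y/3.5-.4);B=lambda x,y:(270+x/5-.4,290+y/5-.4)
print(onz(a,*A(157,297),.148),onz(b,*B(630,130),.148),tri([(a,*A(157,297)),(b,*B(630,130))]))
for n,s,uv in [('A',a,A(110,437)),('A',a,A(211,487)),('A',a,A(297,406)),('B',b,B(510,297)),('B',b,B(630,355)),('B',b,B(697,262))]: print(n,onz(s,*uv,.058).round(4))
E
```

```text
[ 0.43675864 -0.37649441  0.148     ] [ 0.43702464 -0.37733639  0.148     ] [ 0.43705661 -0.37683881  0.14796908]
A [ 0.4159 -0.418   0.058 ]
A [ 0.4776 -0.3866  0.058 ]
A [ 0.4512 -0.3339  0.058 ]
B [ 0.3938 -0.3644  0.058 ]
B [ 0.4194 -0.4165  0.058 ]
B [ 0.4784 -0.3874  0.058 ]
```

```bash
python3 - <<'E'
from h import *
a=load('scene0');b=load('side0')
A=lambda x,y:(80+x/3.5-.4,210+y/3.5-.4);B=lambda x,y:(270+x/5-.4,290+y/5-.4)
w=load('w1')
for pa in [(48,158),(205,158)]:
  for pb in [(345,145),(342,290)]:
    c1,d1=ray(a,*A(*pa));q=tri([(a,*A(*pa)),(b,*B(*pb))]);print(pa,pb,q.round(4),(proj(a,q)-A(*pa)).round(1),(proj(b,q)-B(*pb)).round(1))
st=get_state(); print(st['ee_pos'],totool(np.array([.44,-.33,.28])-st['ee_pos']))
E
```

```text
(48, 158) (345, 145) [ 0.3119 -0.376   0.1739] [  7.1 -10. ] [7.2 8.2]
(48, 158) (342, 290) [ 0.2863 -0.3914  0.1419] [ 0.2 -0.3] [0.2 0.2]
(205, 158) (345, 145) [ 0.3322 -0.322   0.1398] [ 0.5 -0.7] [0.4 0.6]
(205, 158) (342, 290) [ 0.3064 -0.3366  0.1057] [-6.8  9.1] [-6.4 -8.1]
[ 0.61214856 -0.17419007  0.2789144 ] [ -0.11876473 -16.82777689 -15.99819486]
```

```bash
python3 -m handwheel '0 -1.4 -1.6 -0.176; 0 -2.7 -3.2 -0.352; 0 -4.1 -4.7 -0.529; 0 -5.4 -6.3 -0.705; 0 -6.8 -7.9 -0.881; 0 -8.2 -9.5 -1.057; 0 -9.5 -11.1 -1.234; 0 -10.9 -12.6 -1.41; 0 -12.2 -14.2 -1.586; 0 -13.6 -15.8 -1.762' 6; python3 - <<'E'
from h import *
st=get_state(); M=R.from_quat(st['tool_rot']).as_matrix(); print(st['joint_pos'].round(3),totool(np.array([.41,-.323,.27])-st['ee_pos']),np.arctan2(M[1,2],M[0,2]))
E
```

```text
t: 8.65
ee_pos: [0.4426, -0.2982, 0.2801]
tool_rot: [0.53, -0.468, -0.529, -0.469]
contact_force: [1.3, 0.3, -0.2]
opening: 0.687
[-0.289  0.19  -0.12   0.    -1.259  0.411] [ 1.00725037  3.53821364 -2.06313799] 1.6928655344392711
```

```bash
python3 -m handwheel '0.5 1.8 -1 -0.174; 1 3.5 -2.1 -0.347; 1 3.5 -2.1 -0.347; 1 3.5 -2.1 -0.347'; python3 - <<'E'
from h import *
snap('wrist','w4'); snap('scene','sc4'); s=get_state(); print(s['joint_pos'].round(3),s['ee_pos'])
f=load('sc4')['frame'][:,:,::-1]; cv2.imwrite('pics/sc4a.png',cv2.resize(f[200:440,200:520],None,fx=2.5,fy=2.5,interpolation=cv2.INTER_CUBIC))
E
```

```text
t: 9.15
ee_pos: [0.4116, -0.3228, 0.2701]
tool_rot: [0.602, -0.372, -0.6, -0.373]
contact_force: [0.4, 0.5, -0.3]
opening: 0.688
[-0.354  0.178 -0.161  0.    -1.231  0.817] [ 0.4119331  -0.32264665  0.2699233 ]
```

View pics/w4.png

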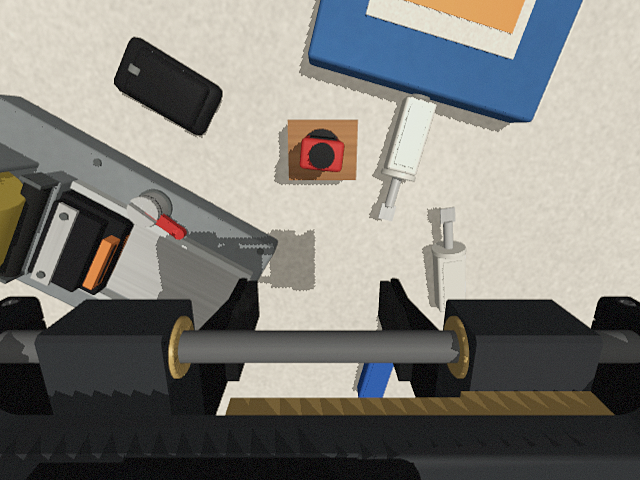

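View pics/sc4a.png

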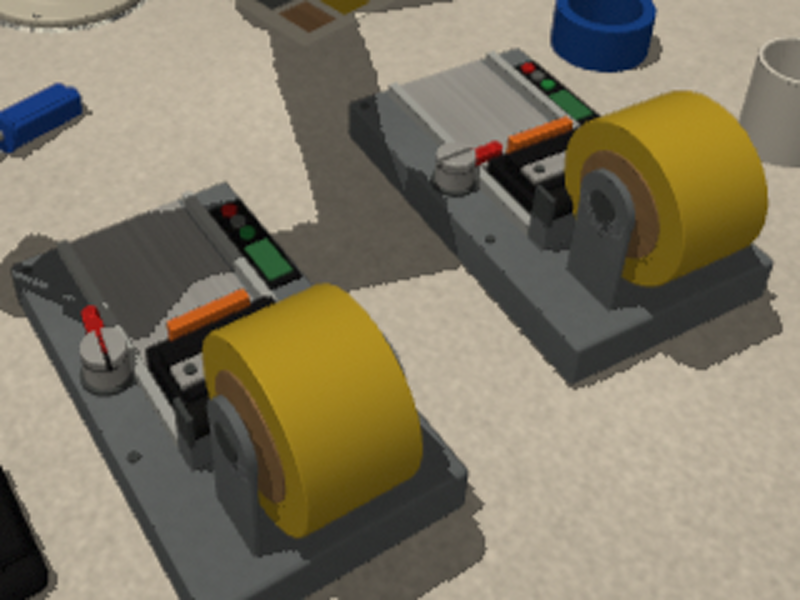

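The enlarged view confirms the red key upright in the brown holder at (322,150). The look-alikes have toppled by themselves (the blue one already lay flat in the t=3.45 picture). Measuring the key's position and yaw.

```bash
python3 - <<'E'
from h import *
s=load('w4');im=s['frame'][:,:,::-1]
cv2.imwrite('pics/w4a.png',cv2.resize(im[105:195,275:365],None,fx=6,fy=6,interpolation=cv2.INTER_CUBIC))
hsv=cv2.cvtColor(np.ascontiguousarray(im),cv2.COLOR_BGR2HSV)
E
```

```text
(no output)
```

View pics/w4a.png

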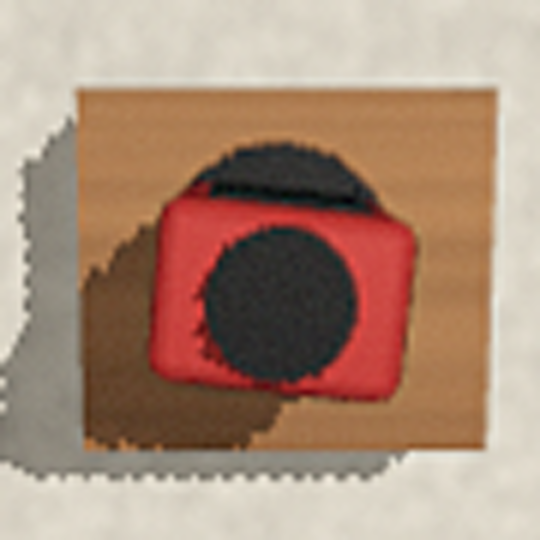

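```bash
python3 - <<'E'
from h import *
s=load('w4'); c=lambda x,y:(275+x/6-.42,105+y/6-.42)
P=lambda x,y,z:onz(s,*c(x,y),z)
for n,q0,q1,z in [('top',(180,200),(400,222),.143),('bot',(165,380),(385,400),.143),('L',(165,220),(152,365),.143),('R',(414,240),(402,385),.143),('hold top',(80,90),(495,90),.058),('hold bot',(85,449),(485,449),.058),('hL',(79,100),(85,440),.058),('hR',(496,100),(486,440),.058)]:
    a,b=P(*q0,z),P(*q1,z); d=b-a; print(n,a.round(4),b.round(4),np.arctan2(d[1],d[0]).round(3),np.linalg.norm(d).round(4))
print('cap',P(281,303,.148))
print('handle c',(P(165,207,.143)+P(403,393,.143))/2,(P(410,222,.143)+P(155,378,.143))/2)
q=[P(80,90,.058),P(495,90,.058),P(485,449,.058),P(85,449,.058)]; print('holder',np.mean(q,0))
M=R.from_quat(get_state()['tool_rot']).as_matrix(); print(M.round(4), np.arctan2(M[1,2],M[0,2]))
E
```

```text
top [ 0.455  -0.3861  0.143 ] [ 0.4283 -0.3963  0.143 ] -2.778 0.0286
bot [ 0.4468 -0.3646  0.143 ] [ 0.4195 -0.3752  0.143 ] -2.771 0.0292
L [ 0.4556 -0.383   0.143 ] [ 0.4492 -0.3656  0.143 ] 1.925 0.0186
R [ 0.4256 -0.3951  0.143 ] [ 0.4184 -0.3779  0.143 ] 1.966 0.0186
hold top [ 0.4791 -0.3909  0.058 ] [ 0.4178 -0.4213  0.058 ] -2.682 0.0683
hold bot [ 0.4535 -0.3379  0.058 ] [ 0.3916 -0.3686  0.058 ] -2.682 0.0691
hL [ 0.4786 -0.3895  0.058 ] [ 0.4541 -0.3393  0.058 ] 2.024 0.0558
hR [ 0.417 -0.42   0.058] [ 0.3921 -0.37    0.058 ] 2.032 0.0558
cap [ 0.43768684 -0.38059386  0.148     ]
handle c [ 0.43707012 -0.38075214  0.143     ] [ 0.43759507 -0.38054005  0.143     ]
holder [ 0.43549811 -0.37966479  0.058     ]
[[ 1.000e-03 -8.949e-01 -4.462e-01]
 [-4.000e-04 -4.462e-01  8.949e-01]
 [-1.000e+00 -7.000e-04 -8.000e-04]] 2.0332827884054074
```

```bash
python3 -m handwheel '2 0.1 -3 0.05; 4 0.3 -6.2 0.093; 8 0.3 -6.2 0.093; 12 0.3 -6.2 0.093; 15 0.3 -6.2 0.093; 17 0.3 -6.2 0.093; 17.9 0.3 -6.2 0.093; 17.9 0.3 -6.2 0.093' 6; python3 - <<'E'
from h import *
s=snap('wrist','w5'); t=snap('side','s5')
cv2.imwrite('pics/s5a.png',cv2.resize(t['frame'][240:400,300:500,::-1],None,fx=3.5,fy=3.5,interpolation=cv2.INTER_CUBIC))
E
```

```text
t: 10.25
ee_pos: [0.4368, -0.3796, 0.0903]
tool_rot: [-0.583, 0.399, 0.584, 0.399]
contact_force: [0.3, -0.7, -0.1]
opening: 0.686
```

View pics/w5.png

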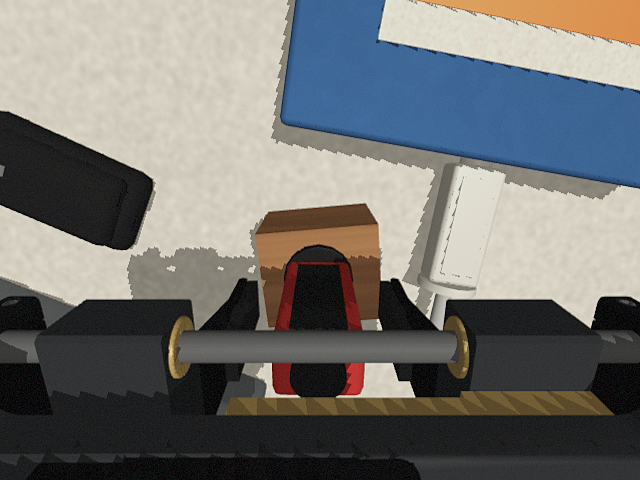

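View pics/s5a.png

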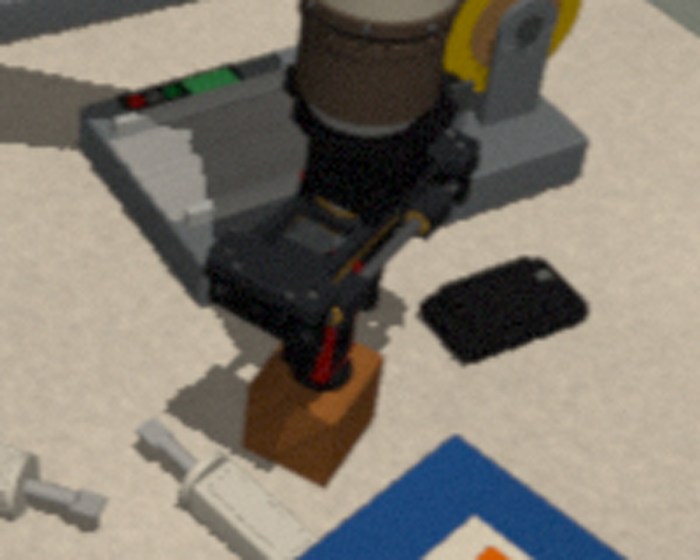

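```bash
python3 -m handwheel '0 0 0 0; 0 0 0 0; 0 0 0 0; 0 0 0 0; 0 0 0 0; 0 0 0 0' 0; python3 - <<'E'
from h import *
s=get_state(); M=R.from_quat(s['tool_rot']).as_matrix(); print(M.round(4), np.arctan2(M[1,2],M[0,2]),s['torque'],s['joint_pos'].round(3))
E
```

```text
t: 11.1
ee_pos: [0.4367, -0.3798, 0.0908]
tool_rot: [0.584, -0.399, -0.583, -0.399]
contact_force: [0.6, 1.7, 1.8]
opening: 0.389
[[ 4.000e-04 -9.323e-01 -3.617e-01]
 [-2.000e-04 -3.617e-01  9.323e-01]
 [-1.000e+00 -3.000e-04 -3.000e-04]] 1.9408972836728526 [ 0.20979134 -0.077136   -0.00911294] [-0.436  0.433 -0.28   0.    -0.857  0.806]
```

Key gripped (33.8 mm). Lift and go to a viewing pose near the latch.

```bash
python3 -m handwheel '-2 0 0 0; -5 0 0 0; -9 0 0 0; -12 0 0 0; -12 -4 2.4 0.12; -12 -8 4.8 0.24; -12 -12.2 7.2 0.36; -12 -16.4 9.6 0.48; -12 -20.4 12 0.59; -12 -20.4 12 0.59' 0; python3 -m handwheel '0 0 0 0;0 0 0 0';python3 - <<'E'
from h import *
s=snap('wrist','w6'); t=snap('side','s6');snap('scene','sc6')
st=get_state(); M=R.from_quat(st['tool_rot']).as_matrix(); print(M.round(4), np.arctan2(M[1,2],M[0,2]))
tip=st['ee_pos']+M[:,0]*.083; print(st['ee_pos'],proj(s,tip),proj(s,st['ee_pos']),proj(t,tip))
E
```

```text
t: 12.35
ee_pos: [0.5845, -0.1916, 0.2093]
tool_rot: [-0.443, 0.551, 0.444, 0.551]
contact_force: [-0.7, -0.8, -1.1]
opening: 0.388
t: 12.6
ee_pos: [0.5825, -0.195, 0.2103]
tool_rot: [-0.442, 0.552, 0.442, 0.552]
contact_force: [-0.3, -0.3, -1.6]
opening: 0.389
[[ 0.     -0.9756  0.2194]
 [ 0.      0.2194  0.9756]
 [-1.     -0.      0.    ]] 1.349565560582566
[ 0.58278122 -0.19497502  0.21068627] [320.1463733  248.79669915] [321.03841024 303.18973561] [397.21088605 256.89832904]
```

View pics/w6.png

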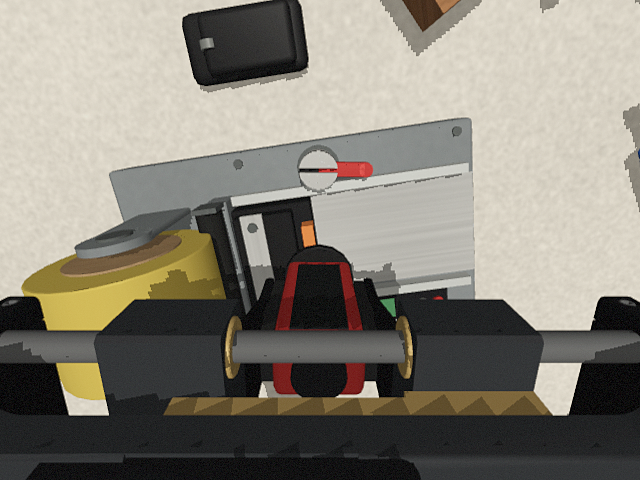

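View pics/s6.png

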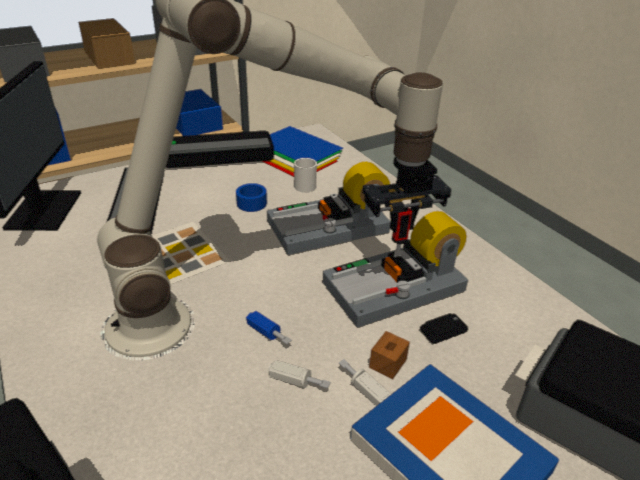

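```bash
python3 - <<'E'
from h import *
im=load('w6')['frame'][:,:,::-1]
cv2.imwrite('pics/w6a.png',cv2.resize(im[135:205,285:385],None,fx=8,fy=8,interpolation=cv2.INTER_CUBIC))
cv2.imwrite('pics/w6b.png',cv2.resize(im[235:405,240:400],None,fx=3.5,fy=3.5,interpolation=cv2.INTER_CUBIC))
im=load('s6')['frame'][:,:,::-1]
cv2.imwrite('pics/s6a.png',cv2.resize(im[190:310,350:480],None,fx=5,fy=5,interpolation=cv2.INTER_CUBIC))
im=load('sc6')['frame'][:,:,::-1]
cv2.imwrite('pics/sc6a.png',im)
E
```

```text
(no output)
```

View pics/w6a.png

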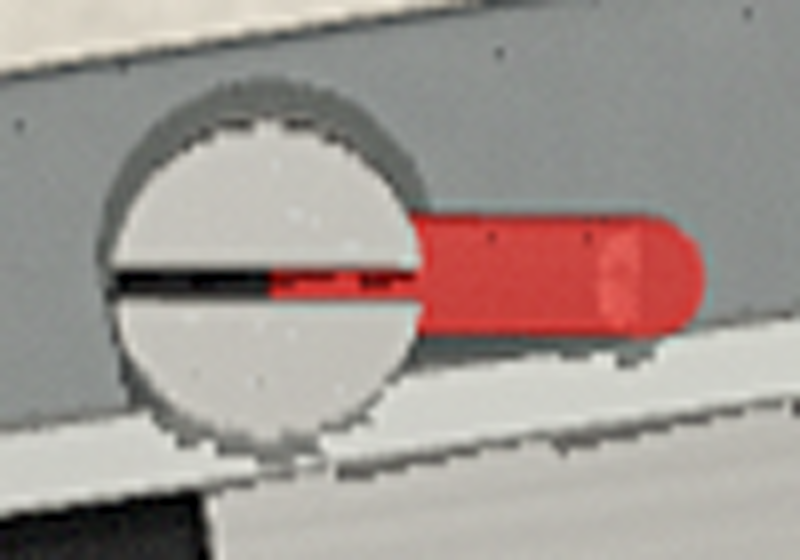

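View pics/w6b.png

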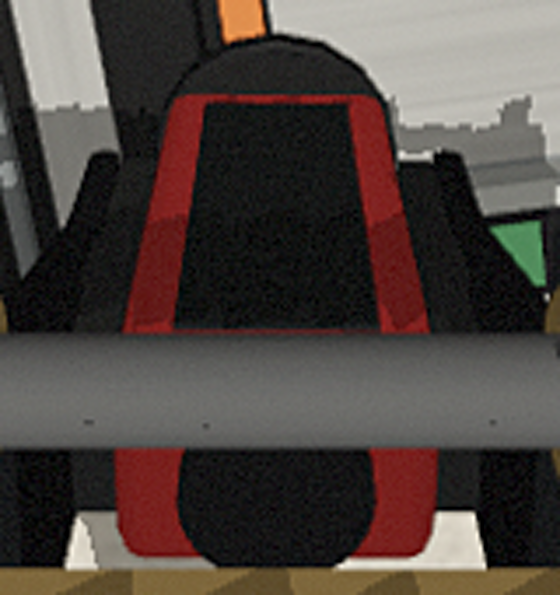

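View pics/s6a.png

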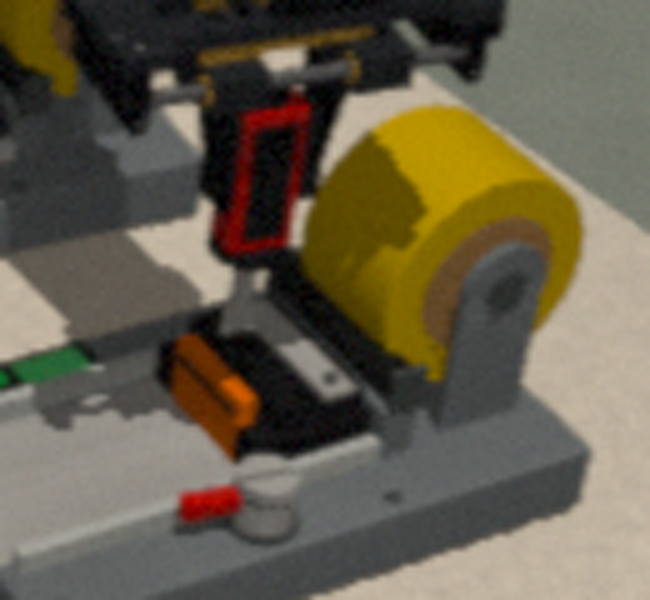

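View pics/sc6a.png

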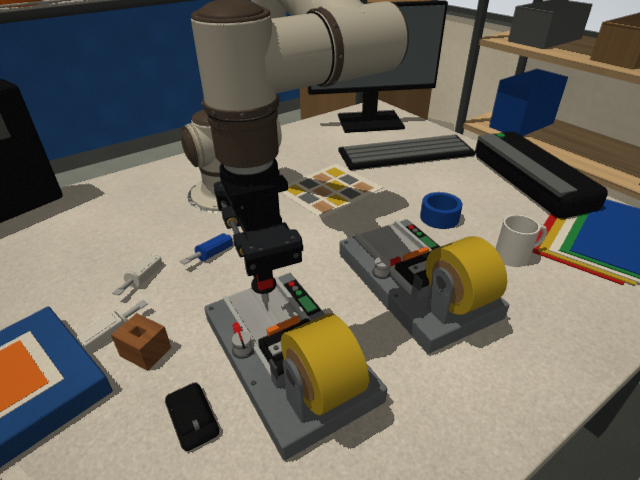

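```bash
python3 - <<'E'
from h import *
s=load('w6'); c=lambda x,y:(285+x/8-.44,135+y/8-.44)
st=get_state(); M=R.from_quat(st['tool_rot']).as_matrix(); T=st['ee_pos']
# slot edges at top plane
P=lambda x,y,z=.075: onz(s,*c(x,y),z)
e=[P(118,270),P(415,270),P(118,299),P(415,301)]
d=(e[0]-e[1]); print('slot yaw up',np.arctan2(d[1],d[0]),np.linalg.norm(e[0]-e[2]))
d=(e[2]-e[3]); print('slot yaw lo',np.arctan2(d[1],d[0]))
h=P(267,283); print('head',h, 'dxy tool', (M.T@(h-T)).round(4))
# circle check
for q in [(112,283),(422,283),(267,125),(267,440)]: print((M.T@(P(*q)-h)).round(4))
d=P(267,280,.068)-P(660,275,.066); print('bar',np.arctan2(d[1],d[0]))
for dx in (.033,.027):
  for o in (0,-.001):
    print('collar',dx,o,proj(s,T+M@np.array([dx,0,-.02+o])))
# handle top/bottom edges
for dx in (-.053,.027):
  print('handle',dx,proj(s,T+M@np.array([dx,-.017,-.012])),proj(s,T+M@np.array([dx,.017,-.012])))
E
```

```text
slot yaw up -0.22245843246106364 0.002929607262602081
slot yaw lo -0.22913475125592234
head [ 0.57332982 -0.244047    0.075     ] dxy tool [ 0.1357 -0.0015 -0.05  ]
[ 0.     -0.0158 -0.    ]
[-0.      0.0158  0.    ]
[-0.      0.     -0.0157]
[ 0.     -0.      0.0161]
bar -0.21538648525490248
collar 0.033 0 [320.62782759 244.17101111]
collar 0.033 -0.001 [320.62910219 242.49762706]
collar 0.027 0 [320.69976815 247.5757833 ]
collar 0.027 -0.001 [320.70118741 245.85907782]
handle -0.053 [273.15377928 344.04986014] [371.35722748 343.92076001]
handle 0.027 [290.27911349 261.16572255] [351.09731246 261.08768886]
```

```bash
python3 -m handwheel '0 -0.1 -2 0; 0 -0.1 -4 0; 0 -0.1 -5 0; 2 -0.1 -5 0; 3.5 -0.1 -5 0; 4.5 -0.1 -5 0; 4.5 -0.1 -5 0; 4.5 -0.1 -5 0' 0; python3 - <<'E'
from h import *
s=snap('wrist','w7'); t=snap('side','s7');u=snap('scene','sc7')
st=get_state(); M=R.from_quat(st['tool_rot']).as_matrix(); T=st['ee_pos']; print(T,st['contact_force'])
im=s['frame'][:,:,::-1];cv2.imwrite('pics/w7a.png',cv2.resize(im[220:300,260:380],None,fx=6,fy=6,interpolation=cv2.INTER_CUBIC))
im=t['frame'][:,:,::-1];cv2.imwrite('pics/s7a.png',cv2.resize(im[230:310,360:450],None,fx=7,fy=7,interpolation=cv2.INTER_CUBIC))
im=u['frame'][:,:,::-1];cv2.imwrite('pics/sc7a.png',cv2.resize(im[280:370,200:300],None,fx=6,fy=6,interpolation=cv2.INTER_CUBIC))
E
```

```text
t: 13.75
ee_pos: [0.5739, -0.2432, 0.1662]
tool_rot: [-0.443, 0.552, 0.442, 0.552]
contact_force: [0.8, -0.2, -1.5]
opening: 0.392
[ 0.57382283 -0.24314326  0.16630417] [ 0.28051772  0.30697497 -1.38293297]
```

View pics/w7a.png

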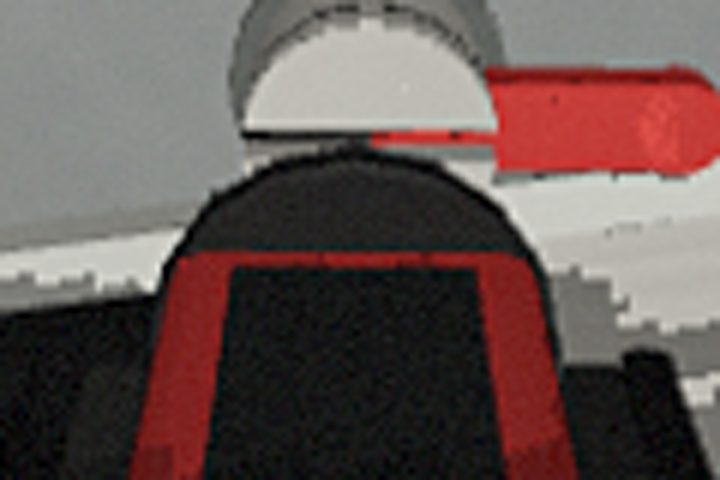

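View pics/s7a.png

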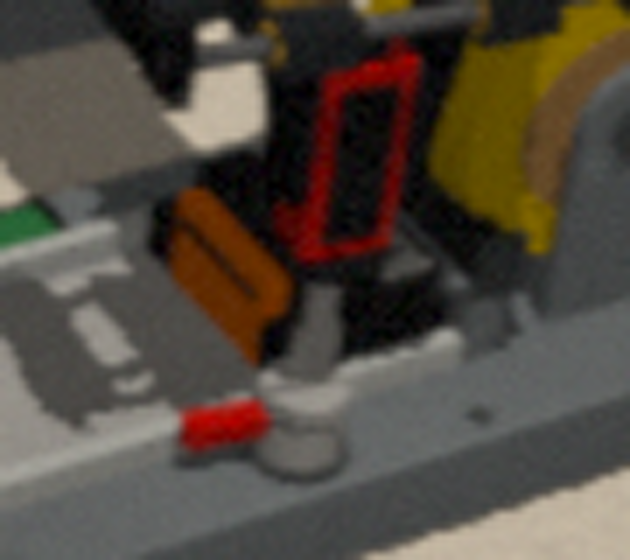

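View pics/sc7a.png

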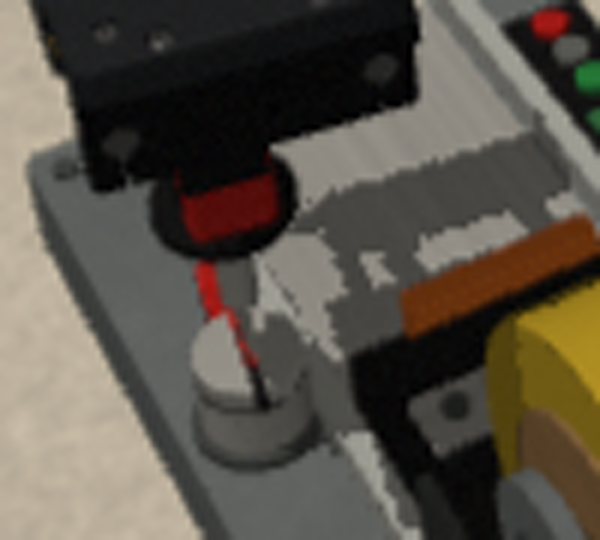

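```bash
python3 - <<'E'
from h import *
im=load('w7')['frame'][:,:,::-1]
cv2.imwrite('pics/w7b.png',cv2.resize(im[234:252,295:347],None,fx=15,fy=15,interpolation=cv2.INTER_NEAREST))
im=load('sc7')['frame'][:,:,::-1]
cv2.imwrite('pics/sc7b.png',cv2.convertScaleAbs(cv2.resize(im[310:360,225:275],None,fx=12,fy=12,interpolation=cv2.INTER_NEAREST),alpha=1.5))
E
```

```text
(no output)
```

View pics/w7b.png

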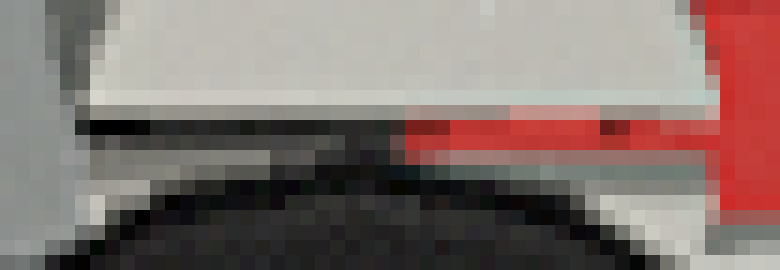

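View pics/sc7b.png

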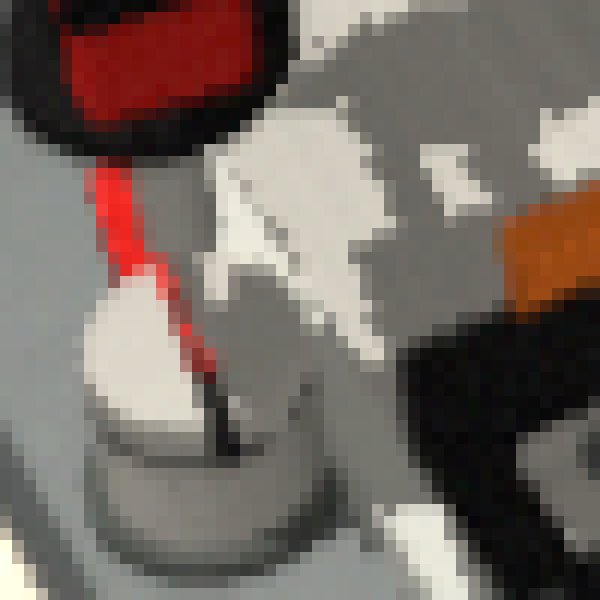

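```bash
python3 - <<'E'
from h import *
s=load('w7'); st=get_state(); M=R.from_quat(st['tool_rot']).as_matrix(); T=st['ee_pos']
for u in (302,330): 
  q=onz(s,u,240.5,.075); print('upper edge tool', (M.T@(q-T)).round(4))
s6=load('w6')
q=onz(s6,285+267/8-.44,135+269/8-.44,.075); print('w6 upper edge in tool now',(M.T@(q-T)).round(4))
for o in (0,.001): print(proj(s,T+M@np.array([.033,0,-.02+o])))
# head left/right ends
for u in (300.5,342.7): print((M.T@(onz(s,u,240.5,.075)-T)).round(4))
E
```

```text
upper edge tool [ 0.0913 -0.0138 -0.0035]
upper edge tool [ 0.0913  0.0069 -0.0035]
w6 upper edge in tool now [ 0.0913  0.0004 -0.0024]
[321.33283005 243.99822442]
[321.33052422 245.66565542]
[ 0.0913 -0.0149 -0.0035]
[ 0.0913  0.0162 -0.0035]
```

```bash
python3 -m handwheel '0 0 -0.2 0; 0.4 0 -0.2 0; 0.7 0 -0.2 0; 0.9 0 -0.2 0; 1.1 0 -0.2 0; 1.1 0 -0.2 0; 1.1 0 -0.2 0' 0; python3 - <<'E'
from h import *
u=snap('scene','sc8');t=snap('wrist','w8')
st=get_state(); print(st['ee_pos'],st['contact_force'],st['torque'])
im=u['frame'][:,:,::-1];cv2.imwrite('pics/sc8a.png',cv2.convertScaleAbs(cv2.resize(im[305:360,220:280],None,fx=10,fy=10,interpolation=cv2.INTER_NEAREST),alpha=1.5))
E
```

```text
t: 14.78
ee_pos: [0.5729, -0.2452, 0.1572]
tool_rot: [-0.443, 0.552, 0.442, 0.552]
contact_force: [-3.8, 2.8, 9.3]
opening: 0.388
[ 0.57290907 -0.24522324  0.15725412] [-3.36260386  1.14078156  9.82123695] [ 0.98514515  1.22237609 -0.03899618]
```

View pics/sc8a.png

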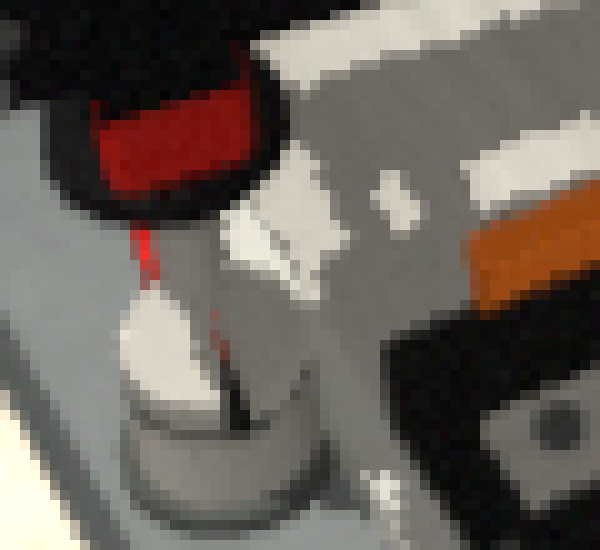

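```bash
python3 - <<'E'
from h import *
u=load('sc8'); st=get_state();M=R.from_quat(st['tool_rot']).as_matrix(); T=st['ee_pos']
f=lambda p:((proj(u,p)-[220,305]+.5)*10).round(0)
for k in (.033,.05,.067,.083): print(k,f(T+M[:,0]*k),f(T+M[:,0]*k+M[:,1]*.0085),f(T+M[:,0]*k-M[:,1]*.0085))
h=np.array([.5733,-.2436,.075]); print('head',f(h)); 
for a in np.linspace(0,2*np.pi,8,endpoint=False): print(f(h+.016*np.array([np.cos(a),np.sin(a),0])))
E
```

```text
0.033 [158. 149.] [145. 114.] [171. 185.]
0.05 [170. 221.] [158. 185.] [184. 257.]
0.067 [183. 291.] [170. 255.] [196. 327.]
0.083 [194. 354.] [181. 319.] [207. 391.]
head [204. 348.]
[248. 409.]
[295. 360.]
[288. 305.]
[232. 276.]
[160. 289.]
[113. 336.]
[118. 392.]
[174. 422.]
```

```bash
python3 -m handwheel '-0.1 0 0 0; -0.1 0 -0.03 0; -0.1 0 -0.06 0;0 0 -0.06 0' 0;  python3 -m handwheel '-0.1 0 0 0; -0.1 0 -0.03 0; -0.1 0 -0.06 0;0 0 -0.06 0' 0;
```

```text
t: 15.38
ee_pos: [0.5729, -0.2455, 0.1572]
tool_rot: [-0.443, 0.552, 0.442, 0.552]
contact_force: [-3.5, 3.8, 13.2]
opening: 0.387
t: 15.88
ee_pos: [0.5729, -0.2456, 0.1572]
tool_rot: [-0.443, 0.551, 0.442, 0.552]
contact_force: [-3.6, 5.0, 12.5]
opening: 0.39
```

```bash
python3 -m handwheel '-0.4 0 0 0; -0.4 0 0 0; -0.2 0 0 0; 0 0 0 0; 0 0 0 0' 0;  python3 -m handwheel '-0.4 0 0 0; -0.4 0 0.18 0; -0.2 0 0.18 0; 0 0 0.18 0;0 0 0.18 0' 0; python3 -m handwheel '-0.4 0 0 0; -0.4 0 0.06 0; -0.2 0 0.06 0; 0 0 0.06 0;0 0 0.06 0' 0
```

```text
t: 16.5
ee_pos: [0.5729, -0.2465, 0.1575]
tool_rot: [-0.443, 0.552, 0.442, 0.552]
contact_force: [-4.4, 2.0, 12.1]
opening: 0.386
t: 17.12
ee_pos: [0.5729, -0.2443, 0.1538]
tool_rot: [-0.442, 0.552, 0.442, 0.552]
contact_force: [0.6, 0.8, -1.4]
opening: 0.389
t: 17.75
ee_pos: [0.573, -0.2439, 0.1542]
tool_rot: [-0.442, 0.552, 0.442, 0.552]
contact_force: [-0.3, -0.8, -0.8]
opening: 0.39
```

```bash
python3 -m handwheel '0.1 0 -0.02 0; 0.2 0 -0.02 0; 0.3 0 -0.02 0; 0.4 0 -0.02 0; 0.4 0 -0.02 0' 0; python3 - <<'E'
from h import *
u=snap('wrist','w9')
st=get_state(); M=R.from_quat(st['tool_rot']).as_matrix();print(st['ee_pos'],st['contact_force'],st['torque'],st['joint_pos'].round(3),np.arctan2(M[1,2],M[0,2]))
E
```

```text
t: 18.38
ee_pos: [0.5732, -0.2441, 0.1507]
tool_rot: [-0.442, 0.552, 0.442, 0.552]
contact_force: [0.2, 0.8, -0.4]
opening: 0.39
[ 0.57318837 -0.24415177  0.1507534 ] [-0.28793303  0.72637366  0.48266975] [0.17663888 0.06347368 0.02200993] [-0.143  0.437 -0.098  0.    -1.036 -0.077] 1.3508592098659684
```

View pics/w9.png

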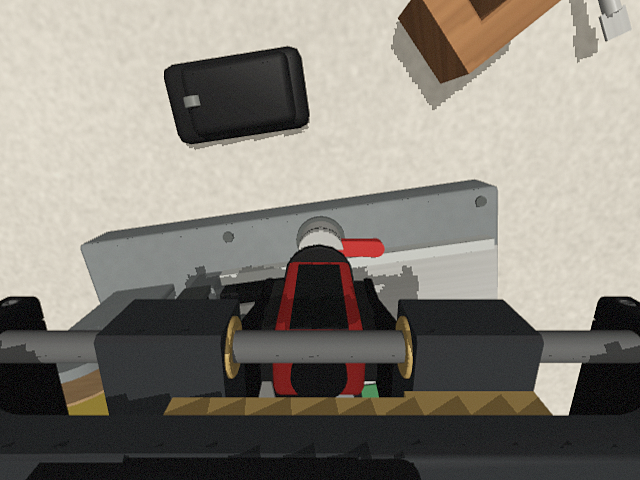

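```bash
python3 -m handwheel '0 0 0 0.08; 0 0 0 0.16; 0 0 0 0.26; 0 0 0 0.36; 0 0 0 0.46; 0 0 0 0.56; 0 0 0 0.66; 0 0 0 0.76' 0;  python3 - <<'E'
from h import *
u=snap('scene','sc10')
st=get_state(); M=R.from_quat(st['tool_rot']).as_matrix();print(st['torque'],np.arctan2(M[1,2],M[0,2]))
im=u['frame'][:,:,::-1];cv2.imwrite('pics/sc10a.png',cv2.convertScaleAbs(cv2.resize(im[260:400,170:330],None,fx=4,fy=4,interpolation=cv2.INTER_CUBIC),alpha=1.5))
E
```

```text
t: 19.42
ee_pos: [0.5723, -0.2436, 0.1507]
tool_rot: [-0.204, 0.677, 0.205, 0.676]
contact_force: [-1.5, 2.7, 2.3]
opening: 0.391
[0.78384817 0.70102363 0.20012895] 0.5859622553478704
```

View pics/sc10a.png

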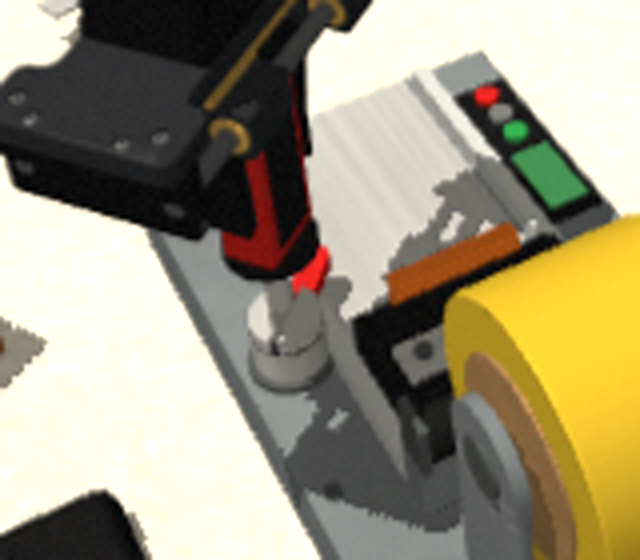

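Latch is turning with the blade (torque about 0.2 N m, bar swung toward the path). Continue.

```bash
python3 -m handwheel '0 0 0 0.1; 0 0 0 0.2; 0 0 0 0.3; 0 0 0 0.4; 0 0 0 0.5; 0 0 0 0.58; 0 0 0 0.64; 0 0 0 0.67; 0 0 0 0.67' 0;  python3 - <<'E'
from h import *
u=snap('scene','sc11');snap('wrist','w11')
st=get_state(); M=R.from_quat(st['tool_rot']).as_matrix();print(st['torque'],np.arctan2(M[1,2],M[0,2]))
E
```

```text
t: 20.6
ee_pos: [0.5715, -0.2432, 0.1507]
tool_rot: [0.028, 0.708, -0.027, 0.705]
contact_force: [-3.6, 4.7, 4.3]
opening: 0.385
[1.40215533 1.1900576  0.18062095] -0.07748462138000708
```

View pics/w11.png

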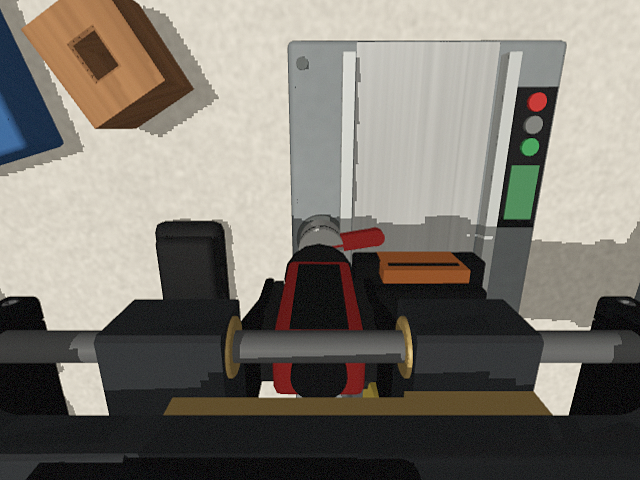

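```bash
python3 -m handwheel '0 0 0 0.05; 0 0 0 0.1; 0 0 0 0.14; 0 0 0 0.14' 0;  python3 - <<'E'
from h import *
st=get_state(); M=R.from_quat(st['tool_rot']).as_matrix();print(st['torque'],np.arctan2(M[1,2],M[0,2]))
E
python3 -m handwheel '0 0 0 0.03; 0 0 0 0.06; 0 0 0 0.06' 0;  python3 - <<'E'
from h import *
u=snap('scene','sc12');s=snap('wrist','w12')
cv2.imwrite('pics/w12a.png',cv2.resize(s['frame'][190:300,260:500,::-1],None,fx=3.3,fy=3.3,interpolation=cv2.INTER_CUBIC))
st=get_state(); M=R.from_quat(st['tool_rot']).as_matrix();print(st['torque'],np.arctan2(M[1,2],M[0,2]))
E
```

```text
t: 21.2
ee_pos: [0.5713, -0.243, 0.1507]
tool_rot: [0.077, 0.705, -0.076, 0.701]
contact_force: [-4.0, 5.0, 2.9]
opening: 0.39
[1.63409608 1.29811712 0.12172341] -0.21766807982130046
t: 21.58
ee_pos: [0.5713, -0.2429, 0.1507]
tool_rot: [0.098, 0.702, -0.097, 0.699]
contact_force: [-3.9, 4.1, 3.8]
opening: 0.382
[1.71971903 1.26968525 0.2812566 ] -0.27695954473251244
```

View pics/w12a.png

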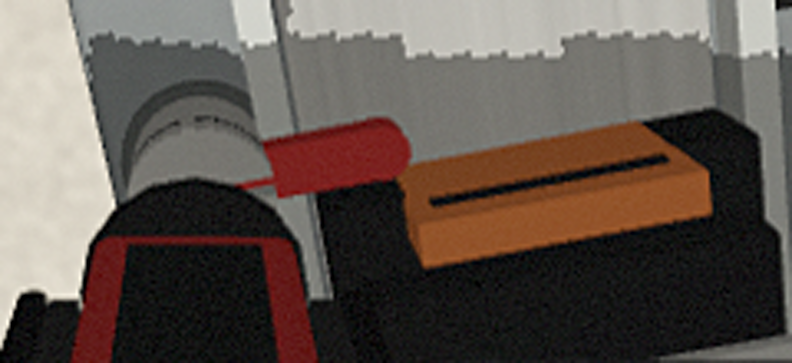

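```bash
python3 -m handwheel '0 0 0 0.04; 0 0 0 0.08; 0 0 0 0.08; 0 0 0 0.08' 0;  python3 - <<'E'
from h import *
s=snap('wrist','w13')
cv2.imwrite('pics/w13a.png',cv2.resize(s['frame'][190:300,260:500,::-1],None,fx=3.3,fy=3.3,interpolation=cv2.INTER_CUBIC))
st=get_state(); M=R.from_quat(st['tool_rot']).as_matrix();print(st['torque'],np.arctan2(M[1,2],M[0,2]))
E
```

```text
t: 22.18
ee_pos: [0.5714, -0.2429, 0.1507]
tool_rot: [0.125, 0.698, -0.125, 0.694]
contact_force: [-3.8, 4.7, 3.9]
opening: 0.391
[1.79803394 1.32321779 0.54568664] -0.35561552373567706
```

View pics/w13a.png

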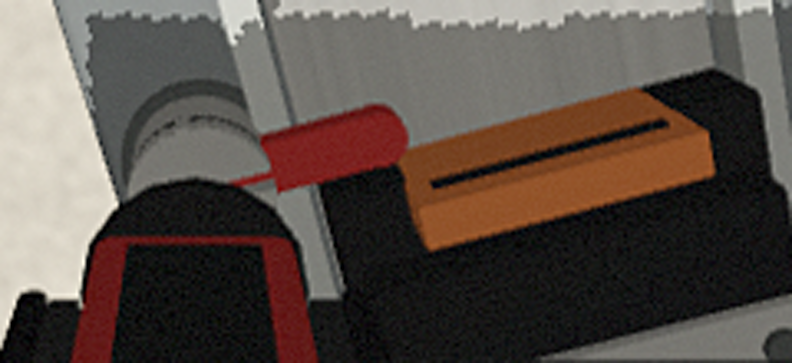

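```bash
python3 -m handwheel '0 0.02 -0.1 -0.06; 0 0.05 -0.2 -0.12; 0 0.05 -0.2 -0.14; 0 0.05 -0.2 -0.14' 0;  python3 - <<'E'
from h import *
st=get_state(); M=R.from_quat(st['tool_rot']).as_matrix();print(st['torque'],np.arctan2(M[1,2],M[0,2]))
E
```

```text
t: 22.72
ee_pos: [0.571, -0.2428, 0.1507]
tool_rot: [0.077, 0.703, -0.077, 0.702]
contact_force: [-2.5, 1.9, 1.8]
opening: 0.387
[0.77291717 0.824425   0.09227322] -0.21933188749635776
```

```bash
python3 -m handwheel '-0.5 0 0 0; -1.2 0 0 0; -3 0 0 0; -6 0 0 0; -8 0 0 0; -8 0 0 0; -8 0 0 0' 0;  python3 - <<'E'
from h import *
s=snap('wrist','w14');t=snap('side','s14');u=snap('scene','sc14')
st=get_state(); M=R.from_quat(st['tool_rot']).as_matrix();print(st['ee_pos'],st['contact_force'],np.arctan2(M[1,2],M[0,2]),st['joint_pos'].round(2))
im=t['frame'][:,:,::-1];cv2.imwrite('pics/s14a.png',cv2.resize(im[180:330,330:480],None,fx=4,fy=4,interpolation=cv2.INTER_CUBIC))
im=u['frame'][:,:,::-1];cv2.imwrite('pics/sc14a.png',cv2.convertScaleAbs(cv2.resize(im[220:380,180:330],None,fx=4,fy=4,interpolation=cv2.INTER_CUBIC)[:600],alpha=1.4))
E
```

```text
t: 23.6
ee_pos: [0.5713, -0.2429, 0.2298]
tool_rot: [0.078, 0.703, -0.077, 0.703]
contact_force: [-1.2, 0.2, -1.1]
opening: 0.387
[ 0.57106303 -0.24285353  0.22933773] [-0.33214532 -0.05461967 -0.76795845] -0.2193177907209264 [-0.14  0.37  0.01 -0.   -1.21 -1.65]
```

View pics/w14.png

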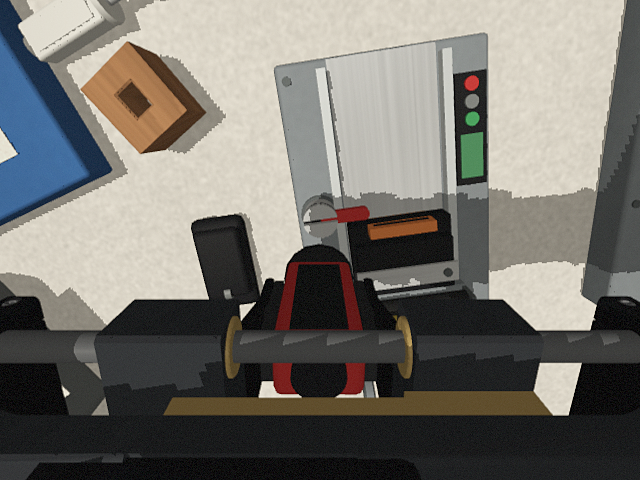

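View pics/s14a.png

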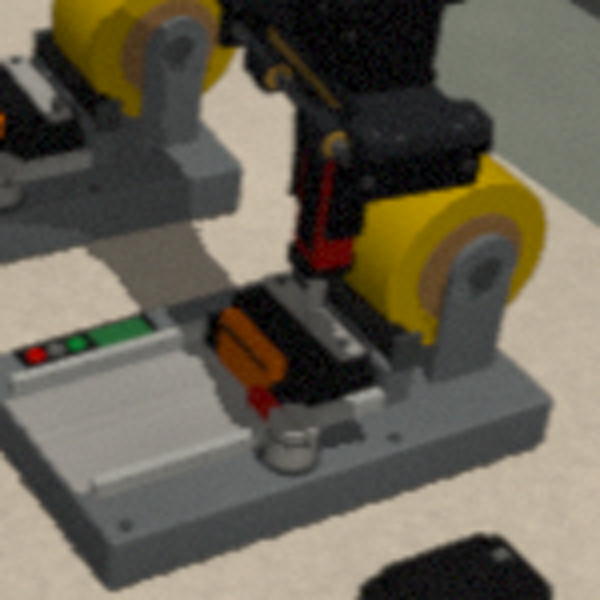

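View pics/sc14a.png

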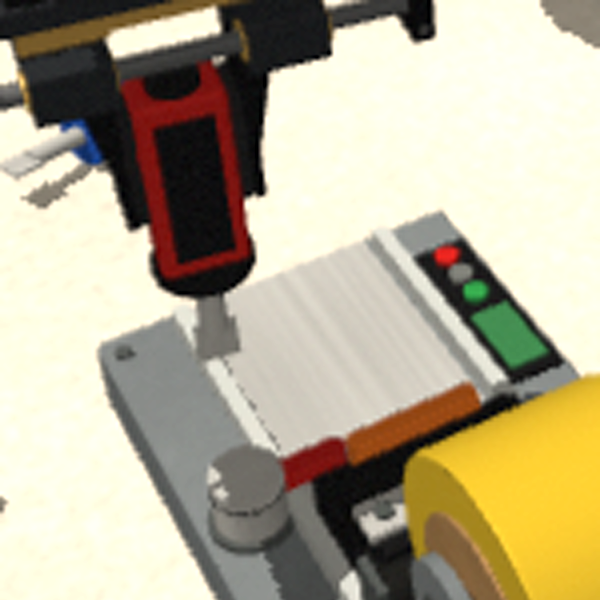

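```bash
python3 - <<'E'
from h import *
s=load('w14')
cv2.imwrite('pics/w14a.png',cv2.resize(s['frame'][185:295,295:465,::-1],None,fx=4.5,fy=4.5,interpolation=cv2.INTER_CUBIC))
E
```

```text
(no output)
```

View pics/w14a.png

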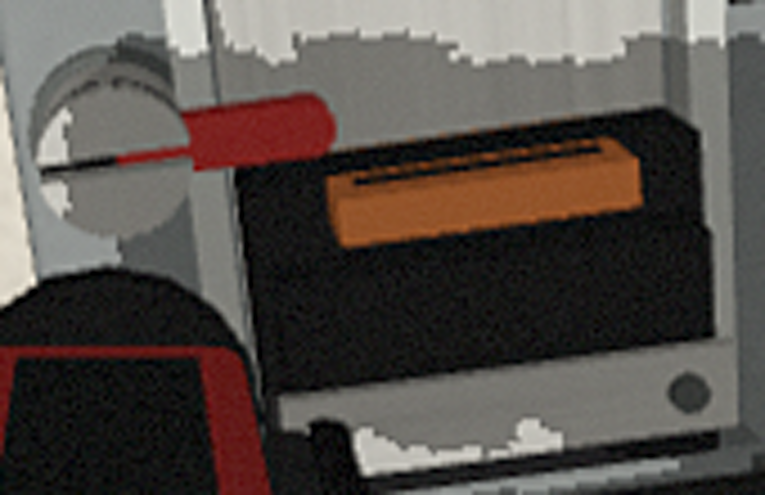

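```bash
python3 - <<'E'
from h import *
s=load('w14'); c=lambda x,y:(295+x/4.5-.39,185+y/4.5-.39)
def ang(p,q,z): d=onz(s,*c(*q),z)-onz(s,*c(*p),z); return np.arctan2(d[1],d[0])-np.pi/2
print('slot',ang((42,172),(188,152),.075),'bar',ang((195,170),(320,153),.068),'fp front bottom edge',ang((345,247),(640,205),.088),'silver',ang((280,398),(735,340),.09))
X=np.array([.9972,-.0744,0]);h=onz(s,*c(112,160),.075)
for z in (.08,.088): print('cas front',[((onz(s,*c(*p),z)-h)@X).round(4)-.026 for p in [(240,172),(660,107)]])
E
```

```text
slot -0.08035247748357977 bar -0.08085174887618218 fp front bottom edge -0.07159254758918765 silver -0.0833090873981488
cas front [np.float64(-0.0211), np.float64(-0.022199999999999998)]
cas front [np.float64(-0.023299999999999998), np.float64(-0.024399999999999998)]
```

Latch measured at yaw -0.080 against the cutter's -0.075, so it is locked. Next, return the key to the holder.

```bash
python3 -m handwheel '0 -1.6 -1 -0.17; 0 -3.2 -2 -0.34; 0 -4.8 -3 -0.51; 0 -6.5 -4 -0.68; 0 -8.1 -5 -0.85; 0 -9.7 -6 -1.02; 0 -11.3 -7 -1.19; 1 -13 -8.1 -1.36; 2 -14.6 -9.1 -1.53; 2 -16.3 -10.1 -1.7' 0; python3 - <<'E'
from h import *
st=get_state(); M=R.from_quat(st['tool_rot']).as_matrix(); print(st['joint_pos'].round(3),totool(np.array([.4367,-.3798,.20])-st['ee_pos']),np.arctan2(M[1,2],M[0,2]))
E
```

```text
t: 25.0
ee_pos: [0.4363, -0.3801, 0.2088]
tool_rot: [-0.477, 0.521, 0.48, 0.52]
contact_force: [0.3, 0.1, -1.5]
opening: 0.392
[-0.437  0.318 -0.128 -0.    -1.128  0.353] [ 0.87757638 -0.04452119  0.02968156] 1.486264579156641
```

```bash
python3 -m handwheel '0 0 0 -0.16; 0 0 0 -0.32; 0 0 0 -0.455; 0 0 0 -0.455; 0 0 0 -0.455' 0; python3 - <<'E'
from h import *
s=snap('wrist','w15');t=snap('side','s15');u=snap('scene','sc15')
st=get_state(); M=R.from_quat(st['tool_rot']).as_matrix();print(st['ee_pos'],np.arctan2(M[1,2],M[0,2]))
im=t['frame'][:,:,::-1];cv2.imwrite('pics/s15a.png',cv2.resize(im[260:390,320:450],None,fx=4.5,fy=4.5,interpolation=cv2.INTER_CUBIC))
im=u['frame'][:,:,::-1];cv2.imwrite('pics/sc15a.png',cv2.convertScaleAbs(cv2.resize(im[220:380,80:220],None,fx=3.7,fy=3.7,interpolation=cv2.INTER_CUBIC),alpha=1.3))
E
```

```text
t: 25.62
ee_pos: [0.4374, -0.38, 0.2102]
tool_rot: [-0.582, 0.402, 0.582, 0.401]
contact_force: [-0.8, 0.0, -0.9]
opening: 0.389
[ 0.43744264 -0.380064    0.2104298 ] 1.934893760112752
```

View pics/w15.png

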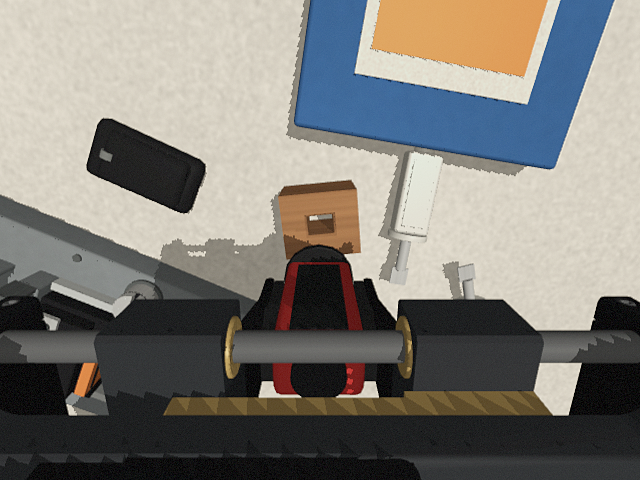

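View pics/s15a.png

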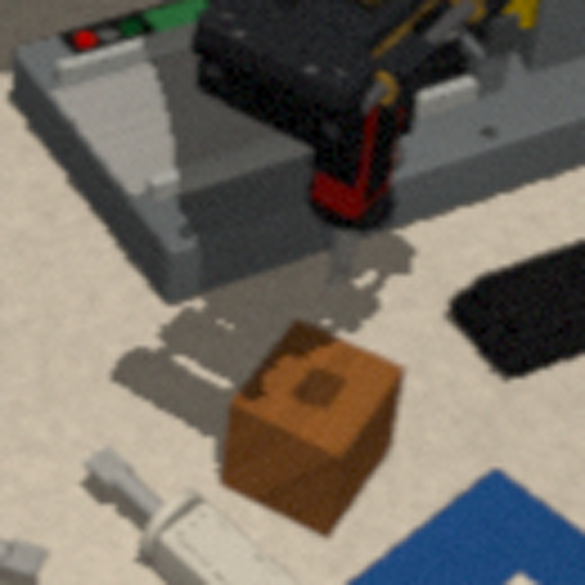

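View pics/sc15a.png

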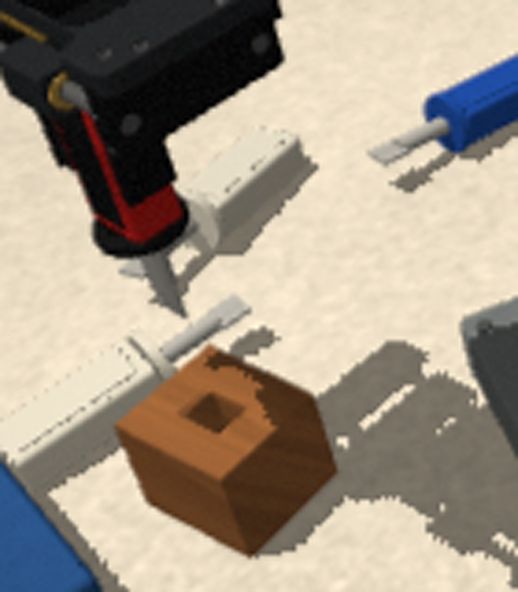

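```bash
python3 - <<'E'
from h import *
w,t,u=load('w15'),load('s15'),load('sc15')
S=lambda x,y:(320+x/4.5-.4,260+y/4.5-.4);C=lambda x,y:(80+x/3.7-.4,220+y/3.7-.4)
print('slot',onz(w,320,223,.058),onz(t,*S(320,388),.058),onz(u,*C(213,411),.058))
print('tip',tri([(t,*S(343,285)),(u,*C(180,312))]))
st=get_state();M=R.from_quat(st['tool_rot']).as_matrix(); tip=st['ee_pos']+M[:,0]*.083;print(tip)
print(proj(t,tip),S(343,285),proj(u,tip),C(180,312))
E
```

```text
slot [ 0.43650972 -0.38144837  0.058     ] [ 0.43595455 -0.37702761  0.058     ] [ 0.43433723 -0.37768995  0.058     ]
tip [ 0.43926047 -0.37737128  0.12708283]
[ 0.4374279  -0.38005773  0.12742981]
[395.48941518 323.45705974] (395.82222222222225, 322.93333333333334) [125.7653913  304.45205708] (128.24864864864864, 303.92432432432435)
```

```bash
python3 -m handwheel '3 0.1 0 0; 5.5 0.1 0 0; 6.2 0.1 0 0; 7 0.1 0 0; 8 0.1 0 0; 9 0.1 0 0; 9 0.1 0 0' 0
```

```text
t: 26.65
ee_pos: [0.436, -0.3802, 0.1196]
tool_rot: [-0.582, 0.401, 0.583, 0.401]
contact_force: [-1.5, -0.2, -0.4]
opening: 0.39
```

```bash
python3 -m handwheel '1 0 0 0; 2 0 0 0; 2.5 0 0 0; 2.7 0 0 0; 2.8 0 0 0; 2.8 0 0 0' 0;python3 - <<'E'
from h import *
t=snap('side','s16');u=snap('scene','sc16');print(get_state()['contact_force'],get_state()['ee_pos'])
im=np.vstack([cv2.resize(t['frame'][280:360,330:450,::-1],None,fx=4.5,fy=3.6),cv2.resize(u['frame'][280:360,90:210,::-1],None,fx=4.5,fy=3.6)])
cv2.imwrite('pics/s16a.png',im)
E
```

```text
t: 27.4
ee_pos: [0.4367, -0.3805, 0.0927]
tool_rot: [0.583, -0.401, -0.582, -0.401]
contact_force: [-1.6, 0.3, -1.5]
opening: 0.39
[-0.35018869  0.44536372 -2.18356044] [ 0.43669122 -0.38054021  0.09282769]
```

View pics/s16a.png

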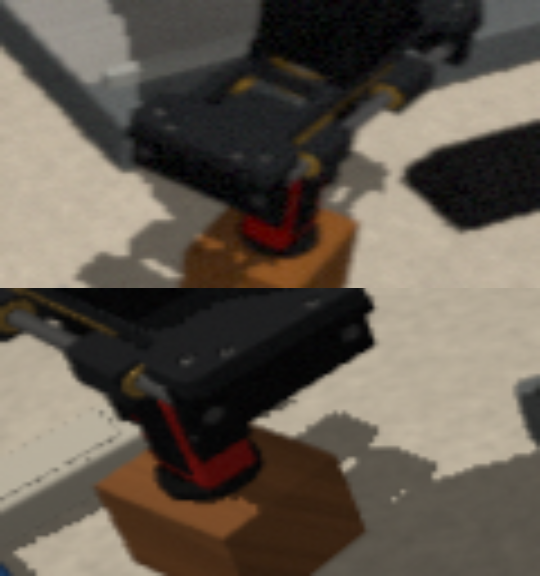

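Key nearly resting on the holder. Lower until contact.

```bash
python3 -m handwheel '0.1 0 0 0; 0.2 0 0 0; 0.2 0 0 0' 0; python3 -m handwheel '0.1 0 0 0; 0.1 0 0 0' 0
```

```text
t: 27.88
ee_pos: [0.4366, -0.3805, 0.0908]
tool_rot: [0.583, -0.401, -0.582, -0.401]
contact_force: [-0.4, 0.2, 0.5]
opening: 0.389
t: 28.12
ee_pos: [0.4366, -0.3805, 0.0908]
tool_rot: [0.583, -0.401, -0.582, -0.401]
contact_force: [-0.7, 1.8, 5.1]
opening: 0.388
```

```bash
python3 -m handwheel '-0.1 0 0 0; -0.1 0 0 0' 0; python3 -m handwheel '0 0 0 0; 0 0 0 0; 0 0 0 0; 0 0 0 0; 0 0 0 0' 6; python3 -m handwheel '-2 0 0 0; -5 0 0 0; -9 0 0 0; -13 0 0 0; -17 0 3 0; -17 0 6.5 0; -17 0 6.5 0; -17 0 6.5 0' 6; python3 - <<'E'
from h import *
w=snap('wrist','w17');t=snap('side','s17');u=snap('scene','sc17');print(get_state()['contact_force'],get_state()['ee_pos'])
cv2.imwrite('pics/w17a.png',cv2.resize(w['frame'][80:220,240:400,::-1],None,fx=4,fy=4,interpolation=cv2.INTER_CUBIC))
cv2.imwrite('pics/s17a.png',cv2.resize(t['frame'][180:400,270:480,::-1],None,fx=2.7,fy=2.7,interpolation=cv2.INTER_CUBIC))
E
```

```text
t: 28.38
ee_pos: [0.4366, -0.3805, 0.0908]
tool_rot: [0.583, -0.401, -0.582, -0.401]
contact_force: [-0.3, 1.9, 2.7]
opening: 0.387
t: 29.0
ee_pos: [0.4365, -0.3805, 0.0905]
tool_rot: [-0.582, 0.401, 0.582, 0.401]
contact_force: [0.1, -0.2, -0.5]
opening: 0.687
t: 30.0
ee_pos: [0.4135, -0.3199, 0.2605]
tool_rot: [0.583, -0.401, -0.582, -0.401]
contact_force: [-1.0, -0.7, -0.5]
opening: 0.688
[-1.14670331 -0.82401118 -0.60161362] [ 0.41349227 -0.32030241  0.25992621]
```

View pics/w17a.png

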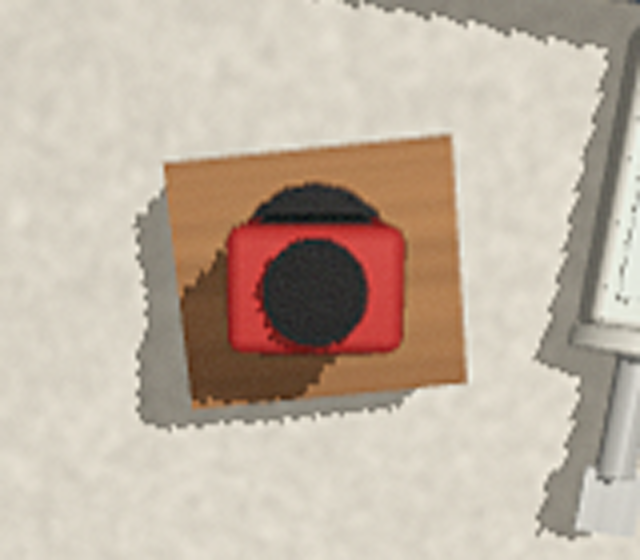

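View pics/s17a.png

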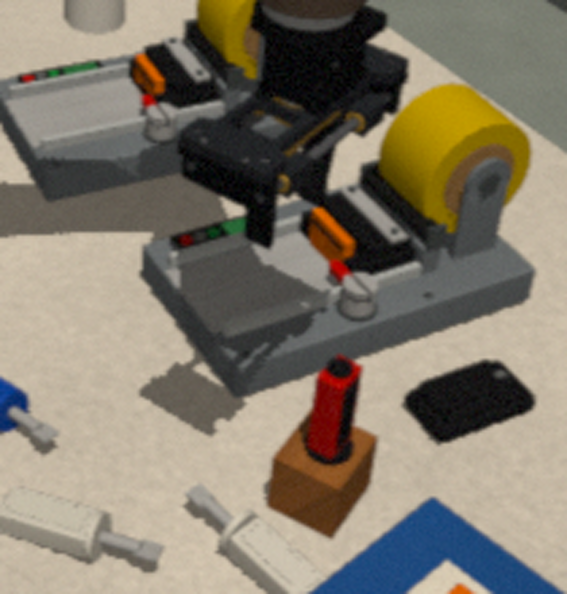

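View pics/sc17.png

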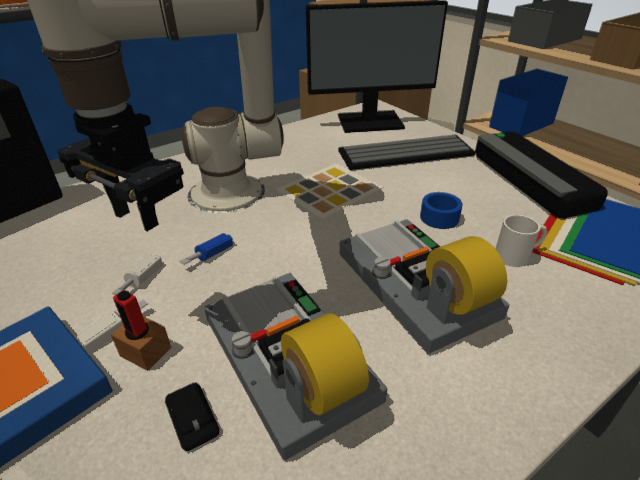

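```bash
python3 - <<'E'
from h import *
w,t,u=load('w17'),load('s17'),load('sc17')
print('cap wrist',onz(w,240+314/4-.4,80+292/4-.4,.148),'collar/key before cap .4377 -.3806')
c=lambda x,y:onz(w,240+x/4-.4,80+y/4-.4,.058)
print('holder',np.mean([c(165,162),c(450,135),c(467,381),c(193,408)],0))
print(hand_in())
E
```

```text
cap wrist [ 0.43730117 -0.38121024  0.148     ] collar/key before cap .4377 -.3806
holder [ 0.43558449 -0.37979836  0.058     ]
the job is handed in; nothing more can be done
None
```

The task is carried out and handed in at about 30 s of the allowed 67 s; `hand_in` gives no verdict.

- **Cassette:** it was the right-hand cutter's that had been pulled out. Its latch stood at about 0.15 rad, clear of the path, so I left it and pushed the cassette about 138 mm until it met a hard stop. My first picture estimate put its front face about 3 mm short of home. A later view read it as home, assuming the visible edge was the lower one, and the push force also said it was at the stop.
- **Latch:** the first three presses of the red key landed on top of the latch head. I then shifted it about 2 mm and the blade dropped into the slot. I turned the latch clockwise until the torque rose to 0.55 N m at its stop. In the wrist view it then lay within about 0.01 rad of straight across.
- **Key:** it is back in the holder with its collar down. Its cap reads within about 1 mm of where it was at the start and about 2 mm from the holder's centre. It looks upright, but I did not measure its tilt separately.
- **Everything else:** in the last pictures the other cutter, blue roll, mug and mouse look undisturbed, though I did not measure them. The fingers were clear of everything.

The blue and white look-alike keys stood upright at first and ended up lying flat. I did not touch them: the blue one was already down at 3.4 s, before the arm came near.

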